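Load the sample plates into the sloping readers

TASK

Two flat oblong sample plates lie on the bench, the short one across the long one. Put each plate into the pocket of the sloping reader that fits its length, and press it down until it is fully home and flush with the rim. Do not shift or knock over anything else on the bench; the square plate stays where it is.

Things in the scene. Friction and masses are not known exactly. Their poses are not given: they have to be found in the camera images.
- long_plate: long flat white plastic plate with four round grey windows in a row, 120 x 56 x 8 mm, about 80 g. Origin: centre of its underside; x along its length, z up. Lies flat on the bench. Either way round fits.
- short_plate: short flat white plastic plate with two round grey windows, 84 x 56 x 8 mm, about 55 g. Origin: centre of its underside; x along its length, z up. At the start it lies flat across the long plate, its underside 8 mm over the bench. Either way round fits.
- long_deck: sloping top of the white and grey long reader; its pocket (124 x 60 mm, 8 mm deep) fits the long plate with 2 mm play all round, flush when on its floor. Origin: centre of the pocket floor, 75 mm over the bench; x up the slope, y level across, z square to the slope. Slope 30 degrees, low edge towards the robot, yaw -0.2 to 0.35 rad
- long_rim (a point): middle of the pocket's mouth, at rim level (8 mm above its floor along z of long_deck). Rim ends at x = +-80 mm, then a 45 mm console strip on the upper side. Side rails, outside at y = +-46 mm, are cut through at mid-length by 44 mm long finger gaps, open outwards and 20 mm deeper than the pocket floor
- long_pad (a joint): steel contact pad (72 x 36 mm) in the middle of the long reader's pocket floor. 0 = its top 4 mm above the floor, so a plate laid on it stands 4 mm proud; 0.004 m = level with the floor. Stiff sliding friction of about 5 N, no spring: push the plate with 6 to 10 N and it stays down
- short_deck: sloping top of the white and grey short reader; its pocket (88 x 60 mm, 8 mm deep) fits the short plate with 2 mm play all round, flush when on its floor. Origin: centre of the pocket floor, 75 mm over the bench; x up the slope, y level across, z square to the slope. Slope 30 degrees, low edge towards the robot, yaw -0.2 to 0.35 rad
- short_rim (a point): middle of the pocket's mouth, at rim level (8 mm above its floor along z of short_deck). Rim ends at x = +-62 mm, then a 45 mm console strip on the upper side. Side rails, outside at y = +-46 mm, are cut through at mid-length by 44 mm long finger gaps, open outwards and 20 mm deeper than the pocket floor
- short_pad (a joint): steel contact pad (50 x 36 mm) in the middle of the short reader's pocket floor. 0 = its top 4 mm above the floor, so a plate laid on it stands 4 mm proud; 0.004 m = level with the floor. Stiff sliding friction of about 5 N, no spring: push the plate with 6 to 10 N and it stays down
- square_plate: bystander: square white plate 70 x 70 x 8 mm with one large window, lying on the bench; origin at the centre of its underside.
- small_bottle: bystander: amber bottle, 50 mm diameter, 110 mm high, upright, beside the plates; origin at the centre of its base.
- jar: bystander: amber jar, 56 mm diameter, 70 mm high, beside the plates; origin at the centre of its base.
- tall_bottle: bystander: clear bottle with blue cap, 68 mm diameter, 160 mm high, at the far end of the plates; origin at the centre of its base.
- beaker: bystander: clear plastic beaker, 64 mm diameter, 70 mm high, at the near end of the plates; origin at the centre of its base.
- big_bottle: bystander: large amber bottle with blue cap, 94 mm diameter, 210 mm high, at the back; origin at the centre of its base.
- spatula: bystander: steel spatula, 160 mm long, lying on the bench near the robot; origin at its middle.
Mind the look-alikes: they are no part of the job. Leave any yellow look-alike of the short_plate alone. What is shaped like the part that bears short_deck but purple is not meant.

How it is judged:
By the outcome, as a careful person would: the job done as asked, in the order asked, and still so for the second after the job is handed in, with the robot touching nothing.
It also fails if it takes over 72 s, if anything falls off the work surface, if the arm or the gripper's body presses on something with over 40 N, if the wrist force passes 120 N, or if a joint passes its speed limit or range.

ROBOT

A 6-joint arm with a two-finger parallel gripper is mounted at the origin on the work surface. World frame = base frame: x ahead of the robot, y to its left, z up, the work surface at z = 0. Lengths are in m, angles in rad, forces in N, time in s.
With the tool pointing down it reaches from about 0.275 to 0.75 m from the base axis. Payload 10.2 kg.
Tool frame: the origin (TCP) lies between the finger pads; the fingertips stand 25 mm ahead of it and the grasp point (between the pads) lies 6 mm ahead of it; z points along the fingers, y is the line along which they close (so a half turn about z gives the same grasp; the last joint's range is limited). The gripper opens to 85 mm and grips with 20 to 120 N. Pads are 22 mm wide; open, the fingers measure 114 mm over their backs; the gripper's body (76 mm by 85 mm) begins 54 mm behind the grasp point. The pads swing forward as they close: fully open they stand 13 mm farther back than shut.
Start: joints at [-1.327, 0.313, 1.498, -0, 1.331, -0.223], TCP at [0.236, -0.469, 0.256] pointing down, gripper open.
Joint ranges: [-2.94, 2.94], [-0.97, 2.17], [0.19, 2.56], [-1.23, 4.37], [0.02, 3.11], [-2.88, 2.88]. Speed limits (rad/s): [2.39, 2.39, 3.01, 3.14, 3.14, 3.14].

INTERFACE

Orientations are given as a unit quaternion [w, x, y, z].
In Python, from rig import * gives the robot as it stands.
- The arm moves only by the tool drive_tool, never from a script. Its argument "commands" is a list of rows, each an object with "slide": the shift along the tool's x, y, z in cm, a list of three; "rot": the turn, a rotation vector about the tool's x, y, z in degrees, a list of three; "jaw": the closure, from 0 (fully open) to 1 (shut). In form: [{"slide": [tx, ty, tz], "rot": [ax, ay, az], "jaw": jaw}, ...]. A call has 1 to 5 rows; each row shifts and turns the commanded pose from where the row before left it, along the tool's axes as they then stand; what a row does not reach is not made up. A row lasts 1/8 s, in which the tool goes at most 62.5 mm and 10.7 degrees, less where a joint would pass 70% of its speed; a pose out of reach is approached as far as the arm can. A call with a gripper value outside its range is refused whole. The fingers move at their own pace and stop on an object; the grip force is fixed at half the most. Time passes only in rows, so rows that do not move let the fingers close. It gives the time, the measured TCP pose, the force, the opening and the grip force at its end, in the units of the state.
- get_state(): the state, without advancing time (a new reading comes with each control period).
- read_camera(name): name is "scene" or "top" or "wrist"; returns the picture (420x560x3 uint8, red, green, blue); there is no depth.
- calibration(name): a dict with "fx", "fy", "cx", "cy" (pixels), "position" and "rotation" of the camera in the world. Camera axes: x right, y down, z forward; pixel columns grow to the right and rows downward; lengths in m; the calibration is good to about 2 mm. A picture is of the moment at which its call begins: read the wrist's pose just before it. calibration takes no time and is no camera call; for the wrist camera it gives the pose at the moment of the call.
- job_done(): hands the job in; it is judged then, once.
The state is a dict: "time": time; "qpos": joint angles; "joint_vel": joint speeds; "effort": joint torques, N m; "tcp_pos": TCP position; "orientation": TCP orientation; "wrist_force": force on the tool from outside, world axes, zero at the start; "torque": the same for the moment, N m; "grip_width": finger opening in m; "grip_force": force on a finger pad.
Only numpy, scipy, OpenCV 4.12 (cv2) and the standard library are available. Lean on these libraries where they do the work, as an engineer would, in place of code of your own. Each camera call takes 0.05 s, during which the arm holds its last target. There are 200 camera calls.

## Working session

There is one attempt and no reset: what is moved stays moved. The work goes in short steps, Python scripts to look and compute and a tool call to move; the robot and the scene stay as the last step left them, time stands still between calls to the robot, and variables do not carry over. Pictures are saved under pics/ and viewed, at most 10 in all, crops included, and the job is handed in when it is done.

Besides the shell and the picture viewer there is one more tool, called after ">>>" as name(argument=value, ...), one argument or row to a line, values as JSON. drive_tool: Moves the arm, as the interface text tells. Its arguments: {"type":"object","properties":{"commands":{"type":"array","items":{"type":"object","properties":{"slide":{"type":"array","items":{"type":"number"}},"rot":{"type":"array","items":{"type":"number"}},"jaw":{"type":"number"}}}}},"required":["commands"]}

```bash
mkdir -p pics; ls; python3 - <<'E'
from rig import *
import cv2
for n in ("scene","top"):
    im=read_camera(n); cv2.imwrite(f"pics/{n}0.png",im[:,:,::-1])
    print(n,calibration(n))
print(get_state())
E
```

```text
pics
scene {'fx': 425.8749130685944, 'fy': 425.8749130685944, 'cx': 283.1569882230373, 'cy': 206.1011425907632, 'position': array([1.14885588, 0.22226543, 1.02714962]), 'rotation': array([-0.17060855,  0.53576992,  0.79004561, -0.24427698])}
top {'fx': 512.4428892867596, 'fy': 512.4428892867596, 'cx': 282.2736255616473, 'cy': 199.5989667998426, 'position': array([ 0.27317521, -0.04532242,  1.63825559]), 'rotation': array([-0.05771713,  0.71417089, -0.69620869,  0.04384212])}
{'time': 0.1, 'qpos': array([-1.32742869e+00,  3.13441423e-01,  1.49833846e+00,  6.17930433e-06,
        1.33102741e+00, -2.23412668e-01]), 'joint_vel': array([-0.00014791, -0.00128292, -0.00178665, -0.00054372, -0.00022207,
        0.00015767]), 'effort': array([ 1.55330756e-03, -4.12903512e+01, -2.60140264e+01, -2.01218827e-04,
        3.07578826e-03, -1.07661805e-06]), 'tcp_pos': array([ 0.23619284, -0.46864841,  0.25577657]), 'orientation': array([-6.07319271e-04,  9.72887914e-01,  2.31276326e-01, -3.05874979e-06]), 'wrist_force': array([-0.4202654 ,  0.58877033, -0.30435119]), 'torque': array([ 0.02734098,  0.0019057 , -0.00193114]), 'grip_force': 0.0, 'grip_width': 0.08526522067229374}
```

View pics/top0.png

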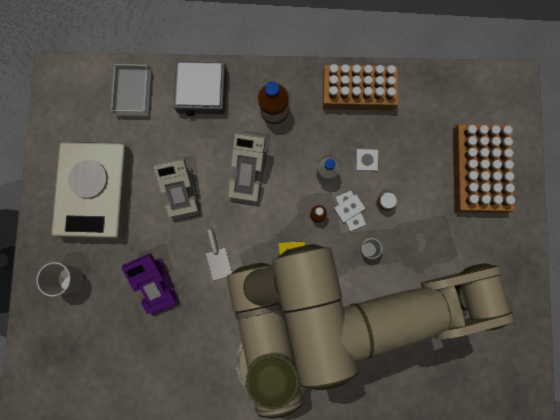

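View pics/scene0.png

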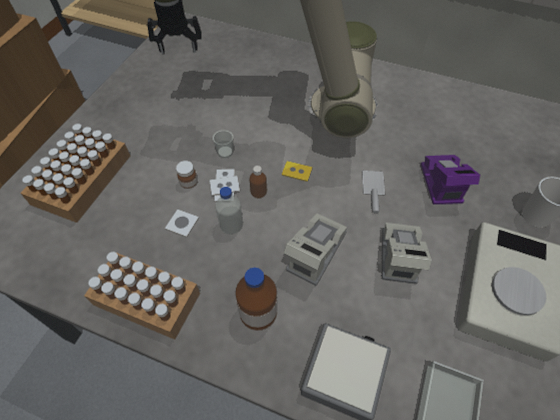

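The top view shows the plates at about (350,210), the long reader at (247,170), the short reader at (178,190), the square plate at (367,159) and the decoys (yellow and purple). The scene view agrees. Next I'll zoom in.

```bash
cat > h.py <<'E'
from rig import *
import numpy as np, cv2
from scipy.spatial.transform import Rotation as R
def q2R(q): return R.from_quat(np.r_[q[1:],q[0]])
def ray(c,u,v):
    d=q2R(c["rotation"]).apply([(u-c["cx"])/c["fx"],(v-c["cy"])/c["fy"],1]); return np.array(c["position"]),d
def onz(c,u,v,z):
    p,d=ray(c,u,v); return p+d*(z-p[2])/d[2]
def proj(c,P):
    x=q2R(c["rotation"]).inv().apply(np.atleast_2d(P)-c["position"]); return np.c_[c["fx"]*x[:,0]/x[:,2]+c["cx"],c["fy"]*x[:,1]/x[:,2]+c["cy"]]
E
python3 - <<'E'
from h import *
c=calibration("top"); print(proj(c,[[0,0,0],[.236,-.469,.256]]))
im=cv2.imread("pics/top0.png")
a=cv2.resize(im[145:245,310:410],None,fx=6,fy=6,interpolation=cv2.INTER_CUBIC)
cv2.imwrite("pics/a.png",a)
b=cv2.resize(im[125:225,145:275],None,fx=6,fy=6,interpolation=cv2.INTER_CUBIC)
cv2.imwrite("pics/b.png",b)
for n,u,v in [("plates",350,210),("long",247,170),("short",178,190),("sq",367,159)]: print(n,onz(c,u,v,.01 if n in("plates","sq") else .08))
E
```

```text
[[274.65506427 362.83867765]
 [451.5261304  292.46240131]]
plates [ 0.48014023 -0.22732024  0.01      ]
long [0.58847779 0.10028774 0.08      ]
short [0.52054282 0.31162654 0.08      ]
sq [ 0.64792201 -0.28093935  0.01      ]
```

View pics/a.png

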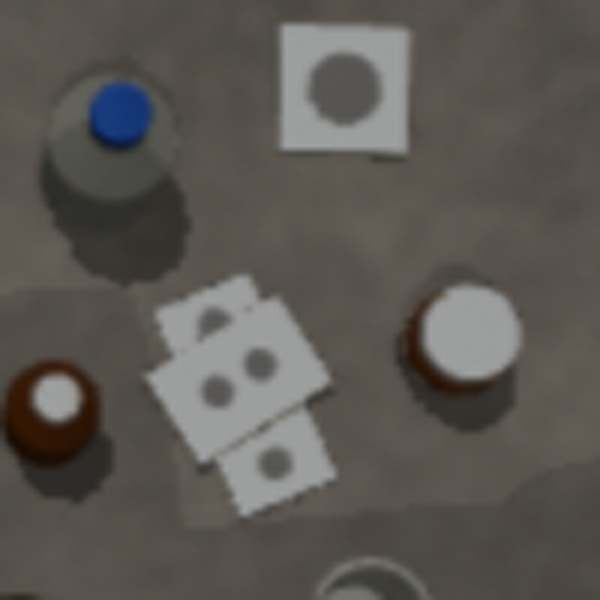

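View pics/b.png

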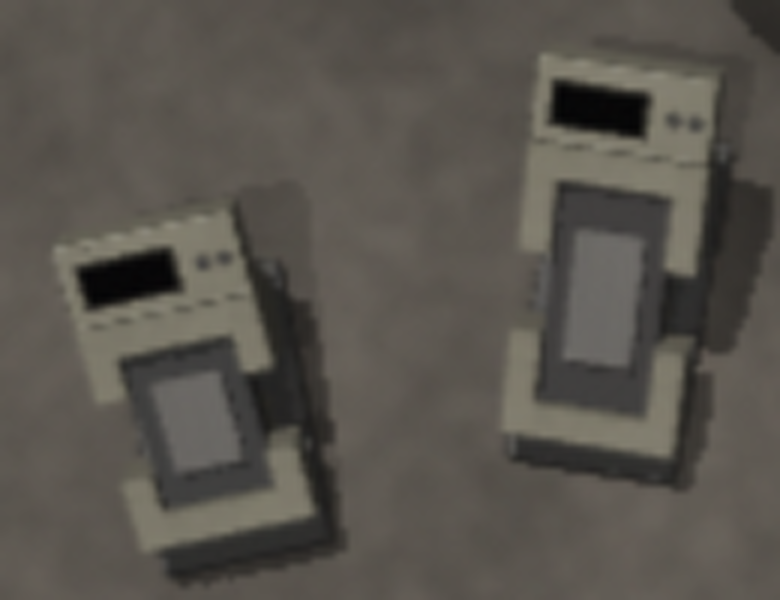

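Crop a (origin at 310,145, ×6) has the short plate's corners at about (147,377), (280,297), (331,380), (210,464). The long plate's are at (157,315), (250,277), (335,477), (245,517). Crop b (origin at 145,125, ×6) has the long pocket's corners at (557,183), (670,198), (645,415), (537,402) and the short pocket's at (122,357), (233,338), (270,488), (163,508).

```bash
cat >> h.py <<'E'
def tool_delta(p,Rt):  # from current state to target TCP pose, in tool axes: slide cm, rotvec deg
    s=get_state(); R0=q2R(s["orientation"])
    return R0.inv().apply(np.array(p)-s["tcp_pos"])*100, (R0.inv()*Rt).as_rotvec(degrees=True)
def rotdeck(yaw,sl=30):
    # tool z into deck, tool y along deck y (level across)
    return R.from_euler("ZYX",[yaw,-sl,0],degrees=True)*R.from_euler("x",180,degrees=True)
E
python3 - <<'E'
from h import *
c=calibration("top")
def rep(n,pts,o,zs):
    P=np.array([onz(c,u/6+o[0],v/6+o[1],z) for (u,v),z in zip(pts,zs)])
    e=[np.linalg.norm(P[i]-P[(i+1)%4])*1000 for i in range(4)]
    print(n,P.mean(0).round(4),np.round(e,1),[np.degrees(np.arctan2(*(P[(i+1)%4]-P[i])[[1,0]])).round(1) for i in range(4)])
rep("short",[(147,377),(280,297),(331,380),(210,464)],(310,145),[.016]*4)
rep("long",[(157,315),(250,277),(335,477),(245,517)],(310,145),[.008]*4)
# pocket floor z=75, ends +-62*sin30 ; mouth hides near... use floor heights
for n,pts,h in [("Ldeck",[(557,183),(670,198),(645,415),(537,402)],.062),("Sdeck",[(122,357),(233,338),(270,488),(163,508)],.044)]:
    z=[.075+h/2]*2+[.075-h/2]*2
    rep(n,pts,(145,125),z)
rep("Lpad",[(574,229),(644,238),(630,367),(562,358)],(145,125),[.0785+.018]*2+[.0785-.018]*2)
rep("Spad",[(152,381),(223,370),(241,462),(172,475)],(145,125),[.0785+.0125]*2+[.0785-.0125]*2)
for n,u,v,z in [("tallb",120,112,.16),("small",57,397,.11),("jar",470,333,.07),("beaker",375,600,.07)]: print(n,onz(c,u/6+310,v/6+145,z).round(3))
w=calibration("wrist"); s=get_state(); R0=q2R(s["orientation"])
print("wrist cam in tool:",R0.inv().apply(w["position"]-s["tcp_pos"]),(R0.inv()*q2R(w["rotation"])).as_matrix().round(3),w["fx"])
E
```

```text
short [ 0.4851 -0.2277  0.016 ] [83.2 51.7 78.7 56.7] [np.float64(-57.5), np.float64(-148.2), np.float64(126.1), np.float64(36.6)]
long [ 0.4773 -0.2311  0.008 ] [ 54.1 115.8  52.5 117.3] [np.float64(-66.2), np.float64(-156.7), np.float64(115.3), np.float64(24.1)]
Ldeck [0.573  0.1053 0.075 ] [ 58.4 120.8  57.4 121.5] [np.float64(-96.4), np.float64(172.3), np.float64(84.4), np.float64(-7.1)]
Sdeck [0.5038 0.3122 0.075 ] [57.5 84.9 56.7 85.6] [np.float64(-78.8), np.float64(-168.8), np.float64(102.1), np.float64(11.8)]
Lpad [0.5736 0.1048 0.0785] [36.3 71.3 35.9 71.2] [np.float64(-96.1), np.float64(172.6), np.float64(83.7), np.float64(-7.0)]
Spad [0.5039 0.3115 0.0785] [36.8 51.  36.3 52. ] [np.float64(-79.7), np.float64(-171.6), np.float64(102.2), np.float64(9.0)]
tallb [ 0.597 -0.151  0.16 ]
small [ 0.462 -0.125  0.11 ]
jar [ 0.505 -0.338  0.07 ]
beaker [ 0.367 -0.29   0.07 ]
wrist cam in tool: [ 6.84920246e-02  1.16587076e-04 -1.17544115e-01] [[ 0.    -0.964 -0.266]
 [ 1.     0.     0.   ]
 [-0.    -0.266  0.964]] 294.41234053902144
```

>>> drive_tool(
  commands=[
    {"rot": [0, 0, 10.5], "slide": [0, 0, 0], "jaw": 0},
    {"rot": [0, 0, 10.5], "slide": [0, 0, 0], "jaw": 0},
    {"rot": [0, 0, 10.5], "slide": [0, 0, 0], "jaw": 0},
    {"rot": [0, 0, 10.5], "slide": [0, 0, 0], "jaw": 0},
    {"rot": [0, 0, 10.5], "slide": [0, 0, 0], "jaw": 0},
  ],
)

```text
time: 0.72
tcp_pos: [0.2362, -0.4687, 0.2559]
orientation: [-0.0, 0.974, -0.226, -0.0]
wrist_force: [0.3, 0.3, 0.5]
grip_width: 0.0855
grip_force: 0.0
```

>>> drive_tool(
  commands=[
    {"rot": [0, 0, 10.5], "slide": [0, 0, 0], "jaw": 0},
    {"rot": [0, 0, 10.5], "slide": [0, 0, 0], "jaw": 0},
    {"rot": [0, 0, 10.5], "slide": [0, 0, 0], "jaw": 0},
    {"rot": [0, 0, 0], "slide": [-1, -4.5, 0], "jaw": 0},
    {"rot": [0, 0, 0], "slide": [-1, -4.5, 0], "jaw": 0},
  ],
)

```text
time: 1.35
tcp_pos: [0.3016, -0.4025, 0.2559]
orientation: [-0.0, 0.877, -0.48, -0.0]
wrist_force: [0.8, -0.8, -0.2]
grip_width: 0.0853
grip_force: 0.0
```

>>> drive_tool(
  commands=[
    {"rot": [0, 0, 0], "slide": [-1, -5, 0], "jaw": 0},
    {"rot": [0, 0, 0], "slide": [-1, -5, 0], "jaw": 0},
    {"rot": [0, 0, 0], "slide": [-1, -5, 0], "jaw": 0},
    {"rot": [0, 0, 0], "slide": [-1, -5, 0], "jaw": 0},
    {"rot": [0, 0, 0], "slide": [-0.6, -5, 0], "jaw": 0},
  ],
)

```text
time: 1.98
tcp_pos: [0.4875, -0.2279, 0.2561]
orientation: [-0.0, 0.878, -0.479, -0.0]
wrist_force: [0.5, -0.7, 1.0]
grip_width: 0.0856
grip_force: 0.0
```

>>> drive_tool(
  commands=[
    {"rot": [0, 0, 0], "slide": [0, 0, 3.5], "jaw": 0},
    {"rot": [0, 0, 0], "slide": [0, 0, 3.5], "jaw": 0},
    {"rot": [0, 0, 0], "slide": [0, 0, 3], "jaw": 0},
    {"rot": [0, 0, 0], "slide": [0, 0, 0], "jaw": 0},
  ],
)

```text
time: 2.48
tcp_pos: [0.4857, -0.2288, 0.1545]
orientation: [-0.0, 0.878, -0.479, -0.002]
wrist_force: [0.7, 0.1, -0.4]
grip_width: 0.0854
grip_force: 0.0
```

```bash
python3 - <<'E'
from h import *
s=get_state(); w=calibration("wrist"); im=read_camera("wrist"); cv2.imwrite("pics/w1.png",im[:,:,::-1])
np.savez("w1.npz",**{k:np.array(v) for k,v in w.items()})
print(s["tcp_pos"],q2R(s["orientation"]).as_matrix().round(3),s["time"])
E
```

```text
[ 0.48566702 -0.22877689  0.15449771] [[ 0.541 -0.841 -0.004]
 [-0.841 -0.541  0.003]
 [-0.004  0.002 -1.   ]] 2.475
```

View pics/w1.png

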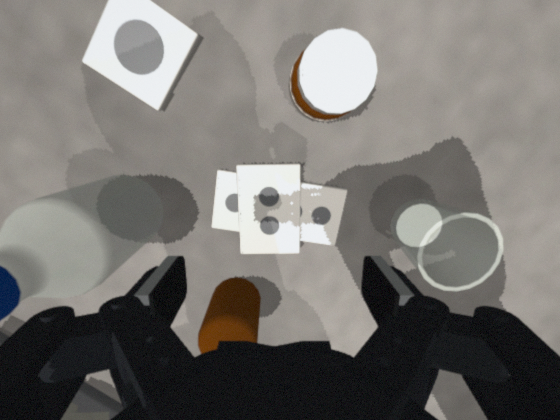

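The wrist view shows the short plate at about (237..301, 163..254), with the long plate under it, tilted and spanning x 213..347. No bystander lies in the finger path.

```bash
cat >> h.py <<'E'
def edge(g,p,q,w=5,n=40,trim=.12):
    """fit line to strongest gradient near segment p-q (sub-pixel); returns (point,dir)"""
    p,q=np.array(p,float),np.array(q,float); d=(q-p)/np.linalg.norm(q-p); m=np.array([-d[1],d[0]]); t=np.arange(-w,w+.01,.25); out=[]
    for a in np.linspace(trim,1-trim,n):
        s=p+a*(q-p)+t[:,None]*m
        v=cv2.remap(g,s[:,0].astype(np.float32)[None],s[:,1].astype(np.float32)[None],cv2.INTER_LINEAR)[0]
        k=np.abs(np.gradient(cv2.GaussianBlur(v[None],(9,1),0)[0])); k=np.where(k>.6*k.max(),k,0); out.append(p+a*(q-p)+m*(k*t).sum()/max(k.sum(),1e-9))
    out=np.array(out,np.float32); l=cv2.fitLine(out,cv2.DIST_HUBER,0,.01,.01).ravel(); return l[2:],l[:2]
def meet(a,b):
    s=np.linalg.solve(np.c_[a[1],-b[1]],b[0]-a[0]); return a[0]+s[0]*a[1]
def quad(g,c,w=5,trim=.12):
    E=[edge(g,c[i],c[(i+1)%4],w,trim=trim) for i in range(4)]
    return np.array([meet(E[i-1],E[i]) for i in range(4)])
def rep(n,P):
    e=[np.linalg.norm(P[i]-P[(i+1)%4])*1000 for i in range(4)]
    print(n,P.mean(0).round(4),np.round(e,1),[float(np.degrees(np.arctan2(*(P[(i+1)%4]-P[i])[[1,0]])).round(1)) for i in range(4)])
E
python3 - <<'E'
from h import *
c=dict(np.load("w1.npz")); g=cv2.imread("pics/w1.png",0).astype(np.float32)
q=quad(g,[(237,165),(300,163),(301,254),(238,253)]); print(q.round(1))
rep("short",np.array([onz(c,*p,.016) for p in q]))
L=[edge(g,(217,170),(235,171)),edge(g,(306,182),(346,189)),edge(g,(347,189),(331,245)),edge(g,(305,241),(331,245)),edge(g,(212,229),(237,231)),edge(g,(217,170),(212,229))]
q=np.array([meet(L[5],L[0]),meet(L[1],L[2]),meet(L[2],L[3]),meet(L[4],L[5])])
print(q.round(1)); rep("long",np.array([onz(c,*p,.008) for p in q]))
E
```

```text
[[235.3 164.5]
 [299.7 163.7]
 [299.9 253.2]
 [240.2 253.6]]
short [ 0.4879 -0.2224  0.016 ] [55.6 83.7 56.1 83.4] [-146.6, 124.3, 33.1, -56.1]
[[216.8 169.2]
 [347.1 189.4]
 [334.4 245.5]
 [210.9 227.2]]
long [ 0.4808 -0.2265  0.008 ] [119.4  55.6 119.3  55.4] [-156.1, 113.9, 23.8, -66.0]
```

>>> drive_tool(
  commands=[
    {"rot": [0, 0, -0.9], "slide": [-0.4, -0.5, 2], "jaw": 0.28},
    {"rot": [0, 0, 0], "slide": [0, 0, 4.5], "jaw": 0.28},
    {"rot": [0, 0, 0], "slide": [0, 0, 3.5], "jaw": 0.28},
    {"rot": [0, 0, 0], "slide": [0, 0, 0], "jaw": 0.28},
    {"rot": [0, 0, 0], "slide": [0, 0, 0], "jaw": 0.28},
  ],
)

```text
time: 3.15
tcp_pos: [0.4896, -0.2241, 0.0585]
orientation: [0.0, 0.881, -0.472, 0.002]
wrist_force: [0.3, -0.1, 0.1]
grip_width: 0.0615
grip_force: 0.0
```

```bash
python3 - <<'E'
from h import *
s=get_state(); w=calibration("wrist"); im=read_camera("wrist"); cv2.imwrite("pics/w2.png",im[:,:,::-1])
np.savez("w2.npz",**{k:np.array(v) for k,v in w.items()})
print(s["tcp_pos"],q2R(s["orientation"]).as_matrix().round(3),s["time"],s["grip_width"],s["wrist_force"],w["cx"],w["cy"])
for d in(10,15,20,25):
  T=lambda v:q2R(s["orientation"]).apply(v)+s["tcp_pos"]
  print(d,proj(w,[T([.011,-s["grip_width"]/2,d/1e3]),T([.011,s["grip_width"]/2,d/1e3])]).round(1))
E
```

```text
[ 0.48958523 -0.22414023  0.05847961] [[ 0.554 -0.832  0.003]
 [-0.832 -0.554 -0.002]
 [ 0.003 -0.001 -1.   ]] 3.15 0.061469923516180094 [ 0.28988156 -0.12151045  0.06610493] 273.7357193897161 210.14469341642555
10 [[210.6 254.1]
 [341.8 254.1]]
15 [[212.8 249.8]
 [339.5 249.8]]
20 [[214.7 245.9]
 [337.4 245.9]]
25 [[216.6 242.2]
 [335.3 242.2]]
```

View pics/w2.png

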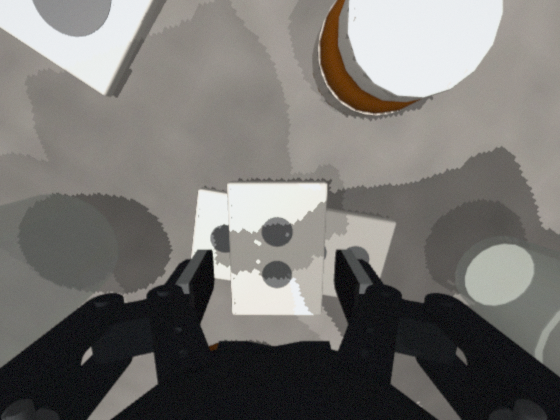

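The tips show at about (213,249) and (335,249), so they are some 16 mm ahead of the TCP at this opening. The short plate lies between them, with corners at about (228,183), (327,182), (325,314), (232,315).

```bash
python3 - <<'E'
from h import *
c=dict(np.load("w2.npz")); g=cv2.imread("pics/w2.png",0).astype(np.float32)
q=quad(g,[(228,183),(327,182),(325,314),(232,315)]); print(q.round(1))
P=np.array([onz(c,*p,.016) for p in q]);rep("short",P)
s=get_state();print(tool_delta(P.mean(0)+[0,0,.01],q2R(s["orientation"])))
W=np.array([onz(c,*p,.016) for p in((277,232),(277,274))]);print(W,W.mean(0))
E
```

```text
[[226.7 182.4]
 [326.6 182.3]
 [321.1 314.7]
 [232.1 314.3]]
short [ 0.4879 -0.2225  0.016 ] [55.  83.5 55.5 83.2] [-146.3, 124.0, 33.4, -56.4]
(array([-0.24440074,  0.05576868,  3.25276128]), array([0., 0., 0.]))
[[ 0.49482257 -0.2332339   0.016     ]
 [ 0.4800017  -0.21111353  0.016     ]] [ 0.48741213 -0.22217371  0.016     ]
```

>>> drive_tool(
  commands=[
    {"rot": [0, 0, -0.4], "slide": [-0.2, 0.05, 2.0], "jaw": 0.28},
    {"rot": [0, 0, 0], "slide": [0, 0, 0.8], "jaw": 0.28},
    {"rot": [0, 0, 0], "slide": [0, 0, 0.2], "jaw": 0.28},
    {"rot": [0, 0, 0], "slide": [0, 0, 0], "jaw": 0.28},
  ],
)

```text
time: 3.7
tcp_pos: [0.4874, -0.2222, 0.0276]
orientation: [0.0, 0.883, -0.469, 0.0]
wrist_force: [-2.3, 1.8, 4.2]
grip_width: 0.0612
grip_force: 2.2
```

>>> drive_tool(
  commands=[
    {"slide": [0, 0, 0.1], "rot": [0, 0, 0], "jaw": 0.28},
    {"slide": [0, 0, 0], "rot": [0, 0, 0], "jaw": 0.28},
  ],
)

```text
time: 3.95
tcp_pos: [0.4874, -0.2222, 0.0276]
orientation: [0.0, 0.883, -0.469, 0.0]
wrist_force: [-6.2, 3.7, 16.3]
grip_width: 0.0616
grip_force: 7.8
```

>>> drive_tool(
  commands=[
    {"slide": [0, 0, 0.1], "rot": [0, 0, 0], "jaw": 0.28},
    {"slide": [0, 0, 0], "rot": [0, 0, 0], "jaw": 0.28},
  ],
)

```text
time: 4.2
tcp_pos: [0.4875, -0.2222, 0.0275]
orientation: [0.0, 0.883, -0.469, 0.001]
wrist_force: [-9.0, 6.4, 27.1]
grip_width: 0.0617
grip_force: 13.4
```

>>> drive_tool(
  commands=[
    {"slide": [0, 0, -0.4], "rot": [0, 0, 0], "jaw": 0.28},
    {"slide": [0, 0, 0], "rot": [0, 0, 0], "jaw": 0.28},
    {"slide": [0, 0, 0], "rot": [0, 0, 0], "jaw": 0.5},
    {"slide": [0, 0, 0], "rot": [0, 0, 0], "jaw": 0.5},
    {"slide": [0, 0, 0], "rot": [0, 0, 0], "jaw": 0.5},
  ],
)

```text
time: 4.82
tcp_pos: [0.4875, -0.2222, 0.0294]
orientation: [0.0, 0.883, -0.469, 0.001]
wrist_force: [-2.4, 0.9, 12.0]
grip_width: 0.0544
grip_force: 68.1
```

>>> drive_tool(
  commands=[
    {"slide": [0, 0, 0], "rot": [0, 0, 0], "jaw": 0.6},
    {"slide": [0, 0, 0], "rot": [0, 0, 0], "jaw": 0.6},
    {"slide": [0, 0, -0.5], "rot": [0, 0, 0], "jaw": 0.6},
    {"slide": [0, 0, -2], "rot": [0, 0, 0], "jaw": 0.6},
  ],
)

```text
time: 5.32
tcp_pos: [0.4865, -0.2216, 0.0527]
orientation: [-0.0, 0.883, -0.469, -0.001]
wrist_force: [-0.5, -0.0, -0.7]
grip_width: 0.0534
grip_force: 63.4
```

>>> drive_tool(
  commands=[
    {"slide": [0, 0, -5.9], "rot": [0, 0, 0], "jaw": 0.6},
    {"slide": [0, 0, -5.9], "rot": [0, 0, 0], "jaw": 0.6},
    {"slide": [0, 0, -5.9], "rot": [0, 0, 0], "jaw": 0.6},
    {"slide": [0, 0, 0], "rot": [0, 0, -9.6], "jaw": 0.6},
    {"slide": [0, 0, 0], "rot": [0, 0, -9.6], "jaw": 0.6},
  ],
)

```text
time: 5.95
tcp_pos: [0.487, -0.2219, 0.2308]
orientation: [0.0, 0.95, -0.313, 0.0]
wrist_force: [-0.5, 1.2, -1.0]
grip_width: 0.0544
grip_force: 63.8
```

>>> drive_tool(
  commands=[
    {"slide": [0, 0, 0], "rot": [0, 0, -9.6], "jaw": 0.6},
    {"slide": [0, 0, 0], "rot": [0, 0, -9.6], "jaw": 0.6},
    {"slide": [0, 0, 0], "rot": [0, 0, -9.6], "jaw": 0.6},
    {"slide": [0, 0, 0], "rot": [0, 0, -9.6], "jaw": 0.6},
    {"slide": [0, 0, 0], "rot": [0, 0, -9.6], "jaw": 0.6},
  ],
)

```text
time: 6.58
tcp_pos: [0.4869, -0.2219, 0.2301]
orientation: [-0.0, 0.995, 0.101, -0.0]
wrist_force: [-1.2, -0.1, 0.2]
grip_width: 0.0544
grip_force: 63.8
```

>>> drive_tool(
  commands=[
    {"slide": [0.35, -4.5, 0], "rot": [0, 0, 0], "jaw": 0.6},
    {"slide": [0.35, -5.3, 0], "rot": [0, 0, 0], "jaw": 0.6},
    {"slide": [0.35, -5.3, 0], "rot": [0, 0, 0], "jaw": 0.6},
    {"slide": [0.35, -5.3, 0], "rot": [0, 0, 0], "jaw": 0.6},
    {"slide": [0.35, -5.3, 0], "rot": [0, 0, 0], "jaw": 0.6},
  ],
)

```text
time: 7.2
tcp_pos: [0.4535, 0.0351, 0.2303]
orientation: [-0.0, 0.995, 0.098, -0.0]
wrist_force: [1.4, -0.2, -0.8]
grip_width: 0.0541
grip_force: 63.8
```

>>> drive_tool(
  commands=[
    {"slide": [0.35, -5.3, 0], "rot": [0, 0, 0], "jaw": 0.6},
    {"slide": [0.35, -5.3, 0], "rot": [0, 0, 0], "jaw": 0.6},
    {"slide": [0.35, -5.3, 0], "rot": [0, 0, 0], "jaw": 0.6},
    {"slide": [0.35, -5.3, 0], "rot": [0, 0, 0], "jaw": 0.6},
    {"slide": [0.35, -5.3, 0], "rot": [0, 0, 0], "jaw": 0.6},
  ],
)

```text
time: 7.82
tcp_pos: [0.419, 0.2985, 0.2303]
orientation: [0.0, 0.995, 0.098, -0.0]
wrist_force: [0.8, -1.3, -0.1]
grip_width: 0.0538
grip_force: 63.8
```

>>> drive_tool(
  commands=[
    {"slide": [0, 0, 0], "rot": [0, 0, 0], "jaw": 0.6},
    {"slide": [0, 0, 0], "rot": [0, 0, 0], "jaw": 0.6},
  ],
)

```text
time: 8.07
tcp_pos: [0.4195, 0.2965, 0.2301]
orientation: [0.0, 0.995, 0.098, -0.0]
wrist_force: [-0.2, -0.3, -1.4]
grip_width: 0.0544
grip_force: 63.8
```

```bash
python3 - <<'E'
from h import *
s=get_state(); w=calibration("wrist"); im=read_camera("wrist"); cv2.imwrite("pics/w3.png",im[:,:,::-1])
np.savez("w3.npz",**{k:np.array(v) for k,v in w.items()})
print(s["tcp_pos"],q2R(s["orientation"]).as_matrix().round(3),s["time"],s["grip_width"],s["grip_force"],s["qpos"].round(2))
E
```

```text
[0.41950372 0.29647784 0.23005175] [[ 0.981  0.195 -0.001]
 [ 0.195 -0.981 -0.001]
 [-0.001  0.    -1.   ]] 8.075 0.05440362608476923 63.78995418548584 [ 0.39  0.31  1.57 -0.    1.26  1.76]
```

View pics/w3.png

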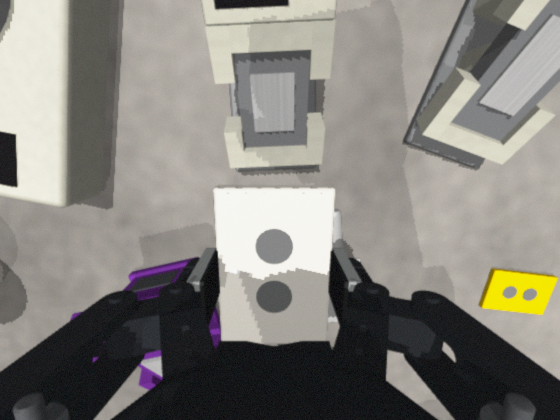

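The short plate sits square in the grip, with windows at (274,246) and (274,297). The short reader's pad is at about (250..295, 72..132) and its pocket at about (232..311, 52..147).

```bash
python3 - <<'E'
from h import *
im=cv2.imread("pics/w3.png")
cv2.imwrite("pics/c3.png",cv2.resize(im[35:175,200:340],None,fx=4.2,fy=4.2,interpolation=cv2.INTER_CUBIC))
c=dict(np.load("w3.npz")); s=get_state(); R0=q2R(s["orientation"])
g=cv2.imread("pics/w3.png",0).astype(np.float32)
for u,v in [(274,246),(274,297),(215,187.5),(335,188)]:
    p,d=ray(c,u,v); d=R0.inv().apply(d); p=R0.inv().apply(p-s["tcp_pos"]); print((p+d*(.0134-p[2])/d[2])*1000)
# hand-eye check: wrist ray of long-reader etc. skipped; tall accuracy check of purple none
E
```

```text
[14.47054204 -0.50401262 13.4       ]
[-13.00326809  -0.46475474  13.4       ]
[ 42.78317403 -27.1678905   13.4       ]
[42.61488745 26.99799524 13.4       ]
```

View pics/c3.png

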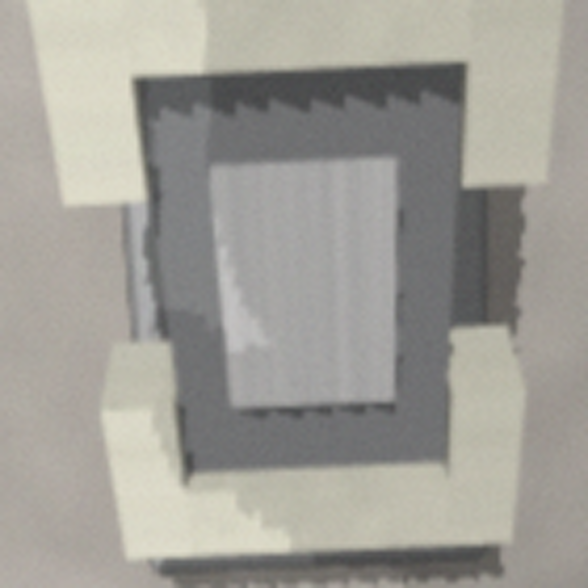

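The crop (origin at 200,35, ×4.2) shows pad corners at (211,167), (397,157), (395,402), (233,408). The rim-level mouth corners are at (135,77), (465,64), (447,467), (187,478).

```bash
cat >> h.py <<'E'
from scipy.optimize import least_squares
def fitdeck(c,px,obj,x0,free_z=False):
    """px Nx2 pixels, obj Nx3 deck-frame points; fit x,y,yaw(deg) [,z]"""
    def pts(v): return R.from_euler("ZYX",[v[2],-30,0],degrees=True).apply(obj)+[v[0],v[1],v[3] if free_z else .075]
    f=lambda v:(proj(c,pts(v))-px).ravel()
    r=least_squares(f,x0,x_scale=[.01,.01,1]+[.01]*free_z); return r.x,r.fun.reshape(-1,2)
def deckpts(px,py,mx,my):
    m=np.array([[1,1],[1,-1],[-1,-1],[-1,1]])
    return np.r_[np.c_[m*[px,py],[.004]*4],np.c_[m*[mx,my],[.008]*4]]
E
python3 - <<'E'
from h import *
c=dict(np.load("w3.npz"))
px=np.array([(211,167),(397,157),(395,402),(233,408),(135,77),(465,64),(447,467),(187,478)])/4.2+[200,35]-.4
obj=deckpts(.025,.018,.044,.030)
for fz in(0,1):
    x,r=fitdeck(c,px,obj,[.504,.312,11]+[.075]*fz,fz); print(x.round(4)); print(r.round(1).tolist())
x,r=fitdeck(c,px[:4],obj[:4],[.504,.312,11]);print("pad",x.round(4),r.round(1).tolist())
x,r=fitdeck(c,px[4:],obj[4:],[.504,.312,11]);print("mouth",x.round(4))
# top cam same
ct=calibration("top")
pt=np.array([(152,381),(223,370),(241,462),(172,475)])/6+[145,125]-.4
print("top",fitdeck(ct,pt,obj[:4],[.504,.312,11])[0].round(4))
E
```

```text
[ 0.5088  0.3149 13.7234]
[[-0.3, 0.6], [0.3, 0.9], [0.1, -1.4], [-0.3, -1.1], [-0.8, -1.2], [1.0, -1.9], [0.3, 2.5], [-0.3, 2.6]]
[ 0.5094  0.3151 13.7217  0.0694]
[[0.3, 1.0], [-0.1, 1.3], [-0.3, -2.1], [0.0, -1.8], [0.2, -0.3], [0.1, -0.9], [-0.3, 1.5], [0.2, 1.5]]
pad [ 0.5087  0.3149 13.7955] [[-0.2, 0.8], [0.3, 1.1], [0.1, -1.3], [-0.3, -0.9]]
mouth [ 0.5089  0.315  13.696 ]
top [0.5071 0.3132 9.6749]
```

```bash
cat >> h.py <<'E'
def deck_tcp(x,y,yaw,h,off=(0,0),und=.022):
    Rt=rotdeck(yaw); return np.array([x,y,.075])-Rt.apply([off[0],off[1],und+h]), Rt
E
python3 - <<'E'
from h import *
for h in(.07,.02):
    p,Rt=deck_tcp(.5088,.3149,13.7,h,(.0007,-.0003)); s=get_state(); print(p, Rt.inv().apply(p-s["tcp_pos"])*100, tool_delta(p,Rt)[1])
E
```

```text
[0.46359082 0.30357041 0.15432434] [0.0523621  0.31076711 8.78876349] [ 0.67143641 30.0206702  -2.43855324]
[0.48787955 0.30949136 0.11102307] [ 0.0523621   0.31076711 13.78876349] [ 0.67143641 30.0206702  -2.43855324]
```

>>> drive_tool(
  commands=[
    {"slide": [0, 0, 0], "rot": [0.2, 10, -0.8], "jaw": 0.6},
    {"slide": [0, 0, 0], "rot": [0.2, 10, -0.8], "jaw": 0.6},
    {"slide": [0, 0, 0], "rot": [0.2, 10, -0.8], "jaw": 0.6},
    {"slide": [0.05, 0.3, 4.4], "rot": [0, 0, 0], "jaw": 0.6},
    {"slide": [0, 0, 4.4], "rot": [0, 0, 0], "jaw": 0.6},
  ],
)

```text
time: 8.75
tcp_pos: [0.4644, 0.3032, 0.1543]
orientation: [-0.03, 0.959, 0.114, 0.258]
wrist_force: [-0.2, -0.2, -0.3]
grip_width: 0.054
grip_force: 63.8
```

>>> drive_tool(
  commands=[
    {"slide": [0, 0, 3], "rot": [0, 0, 0], "jaw": 0.6},
    {"slide": [0, 0, 2], "rot": [0, 0, 0], "jaw": 0.6},
    {"slide": [0, 0, 0], "rot": [0, 0, 0], "jaw": 0.6},
    {"slide": [0, 0, 0], "rot": [0, 0, 0], "jaw": 0.6},
  ],
)

```text
time: 9.25
tcp_pos: [0.488, 0.3097, 0.1119]
orientation: [-0.03, 0.959, 0.115, 0.257]
wrist_force: [0.0, -0.2, -0.5]
grip_width: 0.0539
grip_force: 63.8
```

```bash
python3 - <<'E'
from h import *
s=get_state(); w=calibration("wrist"); im=read_camera("wrist"); cv2.imwrite("pics/w4.png",im[:,:,::-1])
np.savez("w4.npz",**{k:np.array(v) for k,v in w.items()})
p,Rt=deck_tcp(.5088,.3149,13.7,.02,(.0007,-.0003)); print(tool_delta(p,Rt),s["time"],s["grip_width"],s["wrist_force"])
E
```

```text
(array([-0.06873797,  0.04091425,  0.08605461]), array([ 0.05208973, -0.07853697, -0.020911  ])) 9.25 0.05390572755937053 [ 0.03868927 -0.19821401 -0.54521341]
```

View pics/w4.png

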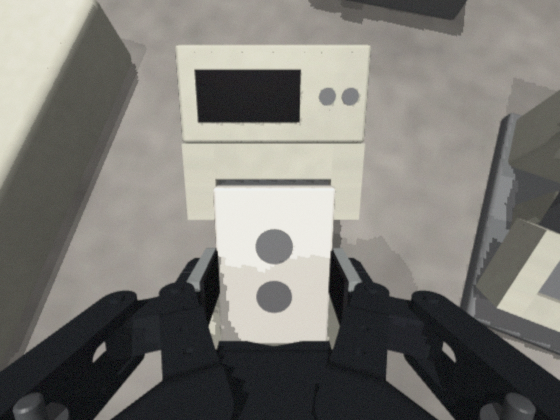

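The plate hovers over the pocket, squared to it and centred sideways (rails at x 187/359, plate at 215/335). The upper mouth edge is at row ~180, the plate edge at ~187 and the console joint at row 142.

```bash
python3 - <<'E'
from h import *
c=dict(np.load("w4.npz")); g=cv2.imread("pics/w4.png",0).astype(np.float32); s=get_state(); R0=q2R(s["orientation"])
print(g[174:194,275].astype(int), g[136:148,275].astype(int))
def t(u,v,z):
    p,d=ray(c,u,v); d=R0.inv().apply(d); p=R0.inv().apply(p-s["tcp_pos"]); return ((p+d*(z-p[2])/d[2])*1000).round(2)
def ln(a,b,w=4):
    e=edge(g,a,b,w); return lambda u: e[0]+e[1]*(u-e[0][0])/e[1][0]
L=ln((220,180),(328,180),3); C=ln((190,142),(360,142)); P=ln((220,187),(330,187),3); T=ln((182,45),(366,45))
for n,f,z in(("mouth44",L,.035),("console62",C,.035),("top107",T,.035),("plate42",P,.0134),("plate42",P,.016)): print(n,f(274.).round(2),t(*f(274.),z), np.degrees(np.arctan2(*(f(300)-f(250))[::-1])).round(2))
a=[edge(g,(188,175),(189,216)),edge(g,(361,175),(360,216)),edge(g,(216,195),(216,245)),edge(g,(334,195),(332,245))]
for e,z in zip(a,(.035,.035,.0145,.0145)):
    q=e[0]+e[1]*(205-e[0][1])/e[1][1]; print(q.round(2),t(*q,z))
E
```

```text
[209 208 208 209 185 127  81  81  92  90 107 152 193 217 233 237 237 235
 236 235] [205 207 210 201 175 145 121 155 204 210 211 209]
mouth44 [274.   178.79] [43.13  0.22 35.  ] -0.07
console62 [274.  142.1] [61.71  0.21 35.  ] 0.05
top107 [274.    44.46] [105.76   0.2   35.  ] -0.06
plate42 [274.   185.34] [43.74  0.19 13.4 ] -0.03
plate42 [274.   185.34] [43.25  0.2  16.  ] -0.03
[186.13 205.  ] [ 29.07 -46.53  35.  ]
[359.61 205.  ] [29.07 45.78 35.  ]
[214.52 205.  ] [ 34.36 -27.17  14.5 ]
[332.96 205.  ] [34.35 27.33 14.5 ]
```

>>> drive_tool(
  commands=[
    {"slide": [-0.17, -0.04, 0.6], "rot": [0, 0, 0], "jaw": 0.6},
    {"slide": [0, 0, 0.4], "rot": [0, 0, 0], "jaw": 0.6},
    {"slide": [0, 0, 0.3], "rot": [0, 0, 0], "jaw": 0.6},
    {"slide": [0, 0, 0], "rot": [0, 0, 0], "jaw": 0.6},
  ],
)

```text
time: 9.8
tcp_pos: [0.4926, 0.3119, 0.0987]
orientation: [-0.03, 0.959, 0.115, 0.257]
wrist_force: [-0.1, -0.7, -1.2]
grip_width: 0.054
grip_force: 63.8
```

>>> drive_tool(
  commands=[
    {"slide": [0, 0, 0.2], "rot": [0, 0, 0], "jaw": 0.6},
    {"slide": [0, 0, 0], "rot": [0, 0, 0], "jaw": 0.6},
  ],
)

```text
time: 10.05
tcp_pos: [0.4936, 0.3121, 0.0971]
orientation: [-0.03, 0.959, 0.115, 0.257]
wrist_force: [0.2, -0.2, -1.3]
grip_width: 0.0542
grip_force: 63.8
```

>>> drive_tool(
  commands=[
    {"slide": [0, 0, 0.2], "rot": [0, 0, 0], "jaw": 0.6},
    {"slide": [0, 0, 0], "rot": [0, 0, 0], "jaw": 0.6},
  ],
)

```text
time: 10.3
tcp_pos: [0.4946, 0.3124, 0.0955]
orientation: [-0.031, 0.959, 0.115, 0.257]
wrist_force: [-0.5, -0.2, -1.9]
grip_width: 0.0538
grip_force: 63.9
```

>>> drive_tool(
  commands=[
    {"slide": [0, 0, 0.15], "rot": [0, 0, 0], "jaw": 0.6},
    {"slide": [0, 0, 0], "rot": [0, 0, 0], "jaw": 0.6},
  ],
)

```text
time: 10.55
tcp_pos: [0.4953, 0.3125, 0.0942]
orientation: [-0.031, 0.959, 0.115, 0.257]
wrist_force: [-0.7, -0.1, 1.7]
grip_width: 0.0542
grip_force: 64.1
```

>>> drive_tool(
  commands=[
    {"slide": [0, 0, 0.15], "rot": [0, 0, 0], "jaw": 0.6},
    {"slide": [0, 0, 0], "rot": [0, 0, 0], "jaw": 0.6},
  ],
)

```text
time: 10.8
tcp_pos: [0.4959, 0.3127, 0.0932]
orientation: [-0.031, 0.959, 0.115, 0.257]
wrist_force: [-6.4, -2.1, 7.6]
grip_width: 0.0538
grip_force: 69.5
```

>>> drive_tool(
  commands=[
    {"slide": [0, 0, 0.1], "rot": [0, 0, 0], "jaw": 0.6},
    {"slide": [0, 0, 0], "rot": [0, 0, 0], "jaw": 0.6},
  ],
)

```text
time: 11.05
tcp_pos: [0.4959, 0.3128, 0.0932]
orientation: [-0.03, 0.959, 0.115, 0.257]
wrist_force: [-17.9, -6.7, 21.0]
grip_width: 0.0538
grip_force: 74.3
```

>>> drive_tool(
  commands=[
    {"slide": [0, 0, -0.1], "rot": [0, 0, 0], "jaw": 0.6},
    {"slide": [0, 0, 0], "rot": [0, 0, 0], "jaw": 0.2},
    {"slide": [0, 0, 0], "rot": [0, 0, 0], "jaw": 0.2},
    {"slide": [0, 0, -2], "rot": [0, 0, 0], "jaw": 0.2},
    {"slide": [0, 0, -3], "rot": [0, 0, 0], "jaw": 0.2},
  ],
)

```text
time: 11.68
tcp_pos: [0.4713, 0.3065, 0.1358]
orientation: [-0.03, 0.959, 0.115, 0.256]
wrist_force: [-0.1, 0.5, -0.7]
grip_width: 0.0684
grip_force: 0.0
```

>>> drive_tool(
  commands=[
    {"slide": [0, 0, -4], "rot": [0, 0, 0], "jaw": 0.2},
    {"slide": [0, 0, 0], "rot": [0, 0, 0], "jaw": 1},
    {"slide": [0, 0, 0], "rot": [0, 0, 0], "jaw": 1},
    {"slide": [0, 0, 0], "rot": [0, 0, 0], "jaw": 1},
  ],
)

```text
time: 12.18
tcp_pos: [0.4523, 0.3019, 0.1696]
orientation: [-0.03, 0.959, 0.115, 0.256]
wrist_force: [0.1, -0.2, 0.2]
grip_width: 0.0138
grip_force: 0.0
```

```bash
python3 - <<'E'
from h import *
s=get_state(); w=calibration("wrist"); im=read_camera("wrist"); cv2.imwrite("pics/w5.png",im[:,:,::-1])
np.savez("w5.npz",**{k:np.array(v) for k,v in w.items()})
p,Rt=deck_tcp(.5088,.3149,13.7,.09,(0,0)); print(tool_delta(p,Rt),s["time"],s["grip_width"],s["wrist_force"])
cv2.imwrite("pics/c5.png",im[100:380,160:400,::-1].repeat(2,0).repeat(2,1))
E
```

```text
(array([ 0.28908619,  0.07453368, -0.09975352]), array([0.0657018 , 0.10122838, 0.00862037])) 12.175 0.013802010440396197 [ 0.05383941 -0.2405007   0.1917806 ]
```

View pics/c5.png

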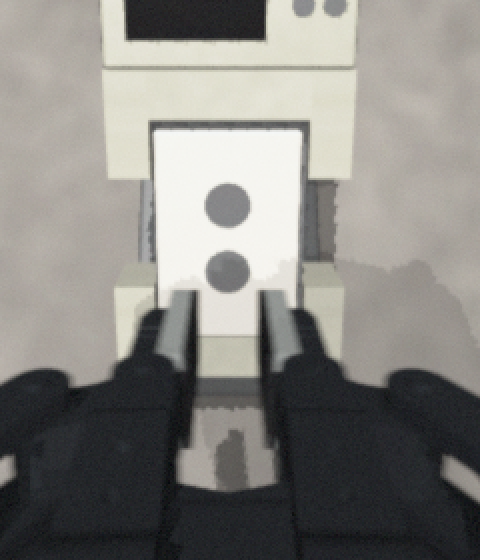

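The plate is inside the pocket, resting against the lower end with a ~4 mm gap at the upper end. I'll press it with shut fingers at several points and compare contact heights with the rim.

>>> drive_tool(
  commands=[
    {"slide": [0, 0, 4], "rot": [0, 0, 0], "jaw": 1},
    {"slide": [0, 0, 3.2], "rot": [0, 0, 0], "jaw": 1},
    {"slide": [0, 0, 0.2], "rot": [0, 0, 0], "jaw": 1},
    {"slide": [0, 0, 0], "rot": [0, 0, 0], "jaw": 1},
  ],
)

```text
time: 12.72
tcp_pos: [0.4881, 0.3108, 0.1071]
orientation: [-0.031, 0.959, 0.115, 0.257]
wrist_force: [0.1, -0.0, 0.5]
grip_width: 0.0001
grip_force: 0.0
```

>>> drive_tool(
  commands=[
    {"slide": [0, 0, 0.2], "rot": [0, 0, 0], "jaw": 1},
    {"slide": [0, 0, 0], "rot": [0, 0, 0], "jaw": 1},
  ],
)

```text
time: 12.98
tcp_pos: [0.4891, 0.3111, 0.1057]
orientation: [-0.031, 0.959, 0.115, 0.258]
wrist_force: [0.6, 0.7, -0.5]
grip_width: 0.0001
grip_force: 0.0
```

>>> drive_tool(
  commands=[
    {"slide": [0, 0, 0.2], "rot": [0, 0, 0], "jaw": 1},
    {"slide": [0, 0, 0], "rot": [0, 0, 0], "jaw": 1},
  ],
)

```text
time: 13.22
tcp_pos: [0.4902, 0.3113, 0.1034]
orientation: [-0.031, 0.959, 0.115, 0.257]
wrist_force: [0.6, -0.4, 1.7]
grip_width: 0.0
grip_force: 0.3
```

>>> drive_tool(
  commands=[
    {"slide": [0, 0, 0.1], "rot": [0, 0, 0], "jaw": 1},
    {"slide": [0, 0, 0], "rot": [0, 0, 0], "jaw": 1},
  ],
)

```text
time: 13.48
tcp_pos: [0.4902, 0.3114, 0.1033]
orientation: [-0.03, 0.959, 0.115, 0.257]
wrist_force: [-11.7, -4.2, 13.9]
grip_width: 0.0002
grip_force: 9.1
```

>>> drive_tool(
  commands=[
    {"slide": [0, 0, 0.1], "rot": [0, 0, 0], "jaw": 1},
    {"slide": [0, 0, 0], "rot": [0, 0, 0], "jaw": 1},
  ],
)

```text
time: 13.72
tcp_pos: [0.4903, 0.3114, 0.1033]
orientation: [-0.03, 0.959, 0.115, 0.257]
wrist_force: [-21.6, -8.8, 27.7]
grip_width: -0.0001
grip_force: 17.8
```

>>> drive_tool(
  commands=[
    {"slide": [0, 0, 0.1], "rot": [0, 0, 0], "jaw": 1},
    {"slide": [0, 0, 0], "rot": [0, 0, 0], "jaw": 1},
  ],
)

```text
time: 13.98
tcp_pos: [0.4904, 0.3115, 0.1032]
orientation: [-0.03, 0.959, 0.116, 0.257]
wrist_force: [-34.1, -13.9, 41.3]
grip_width: 0.0002
grip_force: 26.5
```

>>> drive_tool(
  commands=[
    {"slide": [0, 0, -0.9], "rot": [0, 0, 0], "jaw": 1},
    {"slide": [-5, 0, 0], "rot": [0, 0, 0], "jaw": 1},
    {"slide": [0, 0, 0.4], "rot": [0, 0, 0], "jaw": 1},
    {"slide": [0, 0, 0.1], "rot": [0, 0, 0], "jaw": 1},
    {"slide": [0, 0, 0], "rot": [0, 0, 0], "jaw": 1},
  ],
)

```text
time: 14.6
tcp_pos: [0.4486, 0.3011, 0.0797]
orientation: [-0.031, 0.959, 0.115, 0.258]
wrist_force: [-0.3, -0.5, -0.4]
grip_width: 0.0004
grip_force: 0.0
```

>>> drive_tool(
  commands=[
    {"slide": [0, 0, 0.1], "rot": [0, 0, 0], "jaw": 1},
    {"slide": [0, 0, 0], "rot": [0, 0, 0], "jaw": 1},
  ],
)

```text
time: 14.85
tcp_pos: [0.4485, 0.3011, 0.0786]
orientation: [-0.031, 0.959, 0.115, 0.257]
wrist_force: [0.8, -0.5, 1.4]
grip_width: -0.0002
grip_force: 0.6
```

>>> drive_tool(
  commands=[
    {"slide": [0, 0, 0.1], "rot": [0, 0, 0], "jaw": 1},
    {"slide": [0, 0, 0], "rot": [0, 0, 0], "jaw": 1},
  ],
)

```text
time: 15.1
tcp_pos: [0.4486, 0.3012, 0.0785]
orientation: [-0.031, 0.959, 0.115, 0.258]
wrist_force: [-11.4, -5.6, 17.5]
grip_width: 0.0002
grip_force: 10.7
```

>>> drive_tool(
  commands=[
    {"slide": [0, 0, -5], "rot": [0, 0, 0], "jaw": 1},
    {"slide": [0, 0, -6], "rot": [0, 0, 0], "jaw": 1},
    {"slide": [0, 0, 0], "rot": [0, -10, 0], "jaw": 0.28},
    {"slide": [0, 0, 0], "rot": [0, -10, 0], "jaw": 0.28},
    {"slide": [0, 0, 0], "rot": [0, -10, 0], "jaw": 0.28},
  ],
)

```text
time: 15.72
tcp_pos: [0.3952, 0.2883, 0.1735]
orientation: [0.0, 0.993, 0.119, -0.002]
wrist_force: [-0.1, -0.0, -0.6]
grip_width: 0.0541
grip_force: 0.0
```

>>> drive_tool(
  commands=[
    {"slide": [0, 0, -4], "rot": [0, 0, 0], "jaw": 0.28},
    {"slide": [0, 0, -4], "rot": [0, 0, 0], "jaw": 0.28},
    {"slide": [0, 0, 0], "rot": [0, 0, 10], "jaw": 0.28},
    {"slide": [0, 0, 0], "rot": [0, 0, 10], "jaw": 0.28},
    {"slide": [0, 0, 0], "rot": [0, 0, 10], "jaw": 0.28},
  ],
)

```text
time: 16.35
tcp_pos: [0.3951, 0.2882, 0.2526]
orientation: [0.0, 0.989, -0.145, 0.0]
wrist_force: [-0.1, -0.4, -0.9]
grip_width: 0.0617
grip_force: 0.0
```

>>> drive_tool(
  commands=[
    {"slide": [0, 0, 0], "rot": [0, 0, 10], "jaw": 0.28},
    {"slide": [0, 0, 0], "rot": [0, 0, 10], "jaw": 0.28},
    {"slide": [0, 0, 0], "rot": [0, 0, 10], "jaw": 0.28},
    {"slide": [0, 0, 0], "rot": [0, 0, 10], "jaw": 0.28},
    {"slide": [0, 0, 0], "rot": [0, 0, 9.8], "jaw": 0.28},
  ],
)

```text
time: 16.98
tcp_pos: [0.4094, 0.2348, 0.2495]
orientation: [-0.021, 0.857, -0.515, -0.02]
wrist_force: [0.4, -0.2, 0.6]
grip_width: 0.0616
grip_force: 0.0
```

>>> drive_tool(
  commands=[
    {"slide": [5, 1.3, 0], "rot": [0, 0, 0], "jaw": 0.28},
    {"slide": [5, 1.3, 0], "rot": [0, 0, 0], "jaw": 0.28},
    {"slide": [5, 1.3, 0], "rot": [0, 0, 0], "jaw": 0.28},
    {"slide": [5, 1.3, 0], "rot": [0, 0, 0], "jaw": 0.28},
    {"slide": [5, 1.3, 0], "rot": [0, 0, 0], "jaw": 0.28},
  ],
)

```text
time: 17.6
tcp_pos: [0.4691, -0.0182, 0.235]
orientation: [-0.02, 0.856, -0.516, -0.02]
wrist_force: [0.7, 1.5, 0.5]
grip_width: 0.0616
grip_force: 0.0
```

>>> drive_tool(
  commands=[
    {"slide": [5, 1.3, 0], "rot": [0, 0, 0], "jaw": 0.28},
    {"slide": [5, 1.3, 0], "rot": [0, 0, 0], "jaw": 0.28},
    {"slide": [5, 1.3, 0], "rot": [0, 0, 0], "jaw": 0.28},
    {"slide": [5, 1.3, 0], "rot": [0, 0, 0], "jaw": 0.28},
    {"slide": [0, 0, 0], "rot": [0, 0, 0], "jaw": 0.28},
  ],
)

```text
time: 18.23
tcp_pos: [0.5165, -0.22, 0.2223]
orientation: [-0.02, 0.856, -0.517, -0.02]
wrist_force: [0.1, 1.1, 0.4]
grip_width: 0.0615
grip_force: 0.0
```

```bash
python3 - <<'E'
from h import *
s=get_state();Rt=R.from_euler("z",-66.1,degrees=True)*R.from_euler("x",180,degrees=True)
print(s["tcp_pos"],s["time"],tool_delta([.4808,-.2265,.12],Rt))
E
```

```text
[ 0.51649287 -0.22004362  0.22227318] 18.225 (array([-0.52173112,  3.59698407, 10.2246859 ]), array([-0.66082409,  3.19761501,  3.81110261]))
```

>>> drive_tool(
  commands=[
    {"slide": [-0.3, 2, 3], "rot": [0, 0, 0], "jaw": 0.28},
    {"slide": [-0.2, 1.6, 4], "rot": [0, 0, 0], "jaw": 0.28},
    {"slide": [0, 0, 0], "rot": [-0.7, 3.2, 3.8], "jaw": 0.28},
    {"slide": [0, 0, 0], "rot": [0, 0, 0], "jaw": 0.28},
    {"slide": [0, 0, 0], "rot": [0, 0, 0], "jaw": 0.28},
  ],
)

```text
time: 18.85
tcp_pos: [0.4818, -0.2255, 0.1537]
orientation: [-0.0, 0.84, -0.543, 0.0]
wrist_force: [-0.2, -0.2, -0.0]
grip_width: 0.0614
grip_force: 0.0
```

```bash
python3 - <<'E'
from h import *
s=get_state(); w=calibration("wrist"); im=read_camera("wrist"); cv2.imwrite("pics/w6.png",im[:,:,::-1])
np.savez("w6.npz",**{k:np.array(v) for k,v in w.items()})
g=cv2.cvtColor(im,cv2.COLOR_RGB2GRAY); 
# predict corners from previous estimate
a=np.radians(-66.1); ex=np.array([np.cos(a),np.sin(a),0]); ey=np.array([-ex[1],ex[0],0])
C=np.array([.4808,-.2265,.008]); P=[C+i*.06*ex+j*.028*ey for i,j in((1,1),(1,-1),(-1,-1),(-1,1))]
q0=proj(w,P); print(q0.round(0).tolist(),s["qpos"].round(2))
m=(g>175).astype(np.uint8); n,l,st,ce=cv2.connectedComponentsWithStats(m)
for i in range(1,n):
    if st[i,4]>1500:
        r=cv2.minAreaRect(np.argwhere(l==i)[:,::-1].astype(np.float32)); print(st[i],ce[i].round(1),[np.round(x,1) for x in r])
Rt=R.from_euler("z",-66.1,degrees=True)*R.from_euler("x",180,degrees=True)
print(s["tcp_pos"],tool_delta([.4808,-.2265,.06],Rt),s["time"])
np.save("q6.npy",q0)
E
```

```text
[[245.0, 137.0], [309.0, 138.0], [305.0, 264.0], [247.0, 264.0]] [-0.66  0.43  1.61  0.    1.1   2.06]
[  66    3  105  122 5926] [116.7  63.5] [array([115.7,  63.6]), array([102.2,  88.7]), np.float64(24.3)]
[ 271   12   80   87 5412] [310.7  55.1] [array([310.5,  55. ]), array([86., 79.]), np.float64(90.0)]
[ 211  174  132   60 6148] [275.8 203.6] [array([276.3, 203.8]), array([131.1,  58.5]), np.float64(0.6)]
[ 400  179   46   45 1564] [422.9 200.6] [array([422.7, 200.6]), array([42. , 46.1]), np.float64(26.6)]
[ 0.48182006 -0.22553411  0.15374261] (array([0.024516  , 0.13206642, 9.36977237]), array([-0.03637798, -0.04749233,  0.29359673])) 18.85
```

```bash
cat > lp.py <<'E'
from h import *
import sys
n=sys.argv[1]; c=dict(np.load(n+".npz")); g=cv2.imread(f"pics/{n}.png",0)
m=(g>int(sys.argv[2])).astype(np.uint8); k,l,st,ce=cv2.connectedComponentsWithStats(m)
i=l[int(sys.argv[4]),int(sys.argv[3])]
b=cv2.boxPoints(cv2.minAreaRect(np.argwhere(l==i)[:,::-1].astype(np.float32))); print(b.round(0).tolist())
q=quad(g.astype(np.float32),b,5); print(q.round(1).tolist())
P=np.array([onz(c,*p,.008) for p in q]); rep("long",P)
E
python3 lp.py w6 175 235 190; python3 - <<'E'
from h import *
c=dict(np.load("w6.npz")); im=cv2.imread("pics/w6.png",0)
print(im[200,200:350:6].tolist(), im[165:250:5,230].tolist())
ct=calibration("scene"); 
E
```

```text
[[210.0, 232.0], [211.0, 174.0], [342.0, 175.0], [342.0, 234.0]]
[[213.5, 232.3000030517578], [210.60000610351562, 173.89999389648438], [343.20001220703125, 175.10000610351562], [339.20001220703125, 233.1999969482422]]
long [ 0.4806 -0.2265  0.008 ] [ 55.5 119.1  55.3 119.2] [-66.2, -156.3, 113.9, 23.8]
[133, 136, 195, 239, 202, 138, 140, 227, 237, 175, 134, 128, 146, 155, 109, 95, 97, 187, 188, 98, 95, 97, 192, 188, 105] [132, 135, 227, 238, 238, 238, 220, 138, 138, 139, 238, 238, 238, 237, 138, 141, 142]
```

>>> drive_tool(
  commands=[
    {"slide": [0, 0, 0], "rot": [0, 0, -9.95], "jaw": 0.28},
    {"slide": [0, 0, 0], "rot": [0, 0, -9.95], "jaw": 0.28},
    {"slide": [0, 0, 0], "rot": [0, 0, -9.95], "jaw": 0.28},
    {"slide": [0, 0, 0], "rot": [0, 0, -9.95], "jaw": 0.28},
    {"slide": [0, 0, 0], "rot": [0, 0, -9.95], "jaw": 0.28},
  ],
)

```text
time: 19.52
tcp_pos: [0.4817, -0.2259, 0.1535]
orientation: [0.0, 0.991, -0.137, 0.0]
wrist_force: [-0.7, 0.2, -0.1]
grip_width: 0.0612
grip_force: 0.0
```

>>> drive_tool(
  commands=[
    {"slide": [0, 0, 0], "rot": [0, 0, -9.95], "jaw": 0.28},
    {"slide": [0, 0, 0], "rot": [0, 0, -9.95], "jaw": 0.28},
    {"slide": [0, 0, 0], "rot": [0, 0, -9.95], "jaw": 0.28},
    {"slide": [0, 0, 0], "rot": [0, 0, -9.95], "jaw": 0.28},
    {"slide": [0, 0, 0], "rot": [0, 0, 0], "jaw": 0.28},
  ],
)

```text
time: 20.15
tcp_pos: [0.4816, -0.2259, 0.1534]
orientation: [0.0, 0.979, 0.205, 0.0]
wrist_force: [-0.4, -0.4, 0.4]
grip_width: 0.0613
grip_force: 0.0
```

```bash
python3 - <<'E'
from h import *
s=get_state(); w=calibration("wrist"); im=read_camera("wrist"); cv2.imwrite("pics/w7.png",im[:,:,::-1])
np.savez("w7.npz",**{k:np.array(v) for k,v in w.items()})
Rt=R.from_euler("z",23.8,degrees=True)*R.from_euler("x",180,degrees=True)
print(s["tcp_pos"],tool_delta([.4806,-.2265,.03],Rt),s["time"],s["qpos"].round(2))
print(proj(w,[.4806,-.2265,.008]))
# tall bottle axis and cap seen from here, via blue mask
hsv=cv2.cvtColor(im,cv2.COLOR_RGB2HSV); ys,xs=np.where((hsv[...,0]>100)&(hsv[...,0]<130)&(hsv[...,1]>150)); print(len(xs), xs.mean() if len(xs) else 0, ys.mean() if len(ys) else 0)
if len(xs): print(onz(w,xs.mean(),ys.mean(),.16))
E
python3 lp.py w7 175 274 170
```

```text
[ 0.48162882 -0.22586671  0.15339081] (array([-1.20341643e-01,  1.10216788e-02,  1.23363389e+01]), array([ 0.03982458, -0.01266689, -0.31764661])) 20.15 [-0.66  0.43  1.61 -0.    1.1   0.5 ]
[[273.7064653  207.14649481]]
289 265.25951557093424 366.1280276816609
[ 0.44691265 -0.23688927  0.16      ]
[[-0.0, 0.0], [559.0, 0.0], [559.0, 419.0], [0.0, 419.0]]
[[-0.5, -0.5], [559.5, -0.5], [559.5, 419.5], [-0.5, 419.5]]
long [ 0.4431 -0.2493  0.008 ] [433.3 433.6 645.5 431.6] [-66.4, -141.9, 113.6, 9.7]
```

```bash
python3 lp.py w7 175 250 207;python3 lp.py w7 150 255 207
```

```text
[[242.0, 265.0], [242.0, 141.0], [304.0, 141.0], [304.0, 265.0]]
[[245.3000030517578, 265.8999938964844], [241.5, 140.89999389648438], [305.0, 140.5], [301.8999938964844, 265.79998779296875]]
long [ 0.4807 -0.2262  0.008 ] [119.   55.3 119.3  55.3] [23.8, -66.0, -156.2, 113.7]
[[-67.0, 188.0], [463.0, -29.0], [544.0, 168.0], [14.0, 385.0]]
[[-67.19999694824219, 186.89999389648438], [463.8999938964844, -28.5], [542.7999877929688, 167.10000610351562], [13.800000190734863, 384.70001220703125]]
long [ 0.4679 -0.1741  0.008 ] [482.2 176.  579.5 223.2] [-46.3, -123.4, 138.1, 29.1]
```

>>> drive_tool(
  commands=[
    {"slide": [-0.1, 0, 4], "rot": [0, 0, -0.3], "jaw": 0.28},
    {"slide": [0, 0, 4], "rot": [0, 0, 0], "jaw": 0.28},
    {"slide": [0, 0, 1.5], "rot": [0, 0, 0], "jaw": 0.28},
    {"slide": [0, 0, 0], "rot": [0, 0, 0], "jaw": 0.28},
  ],
)

```text
time: 20.7
tcp_pos: [0.4806, -0.2263, 0.0582]
orientation: [0.0, 0.978, 0.207, -0.0]
wrist_force: [-0.2, -0.4, 0.7]
grip_width: 0.0617
grip_force: 0.0
```

>>> drive_tool(
  commands=[
    {"slide": [0, 0, 2.4], "rot": [0, 0, 0], "jaw": 0.28},
    {"slide": [0, 0, 0.9], "rot": [0, 0, 0], "jaw": 0.28},
    {"slide": [0, 0, 0.3], "rot": [0, 0, 0], "jaw": 0.28},
    {"slide": [0, 0, 0], "rot": [0, 0, 0], "jaw": 0.28},
  ],
)

```text
time: 21.2
tcp_pos: [0.4809, -0.2265, 0.0229]
orientation: [0.001, 0.978, 0.208, 0.0]
wrist_force: [-0.0, -0.2, -0.6]
grip_width: 0.0612
grip_force: 0.0
```

>>> drive_tool(
  commands=[
    {"slide": [0, 0, 0], "rot": [0, 0, 0], "jaw": 0.6},
    {"slide": [0, 0, 0], "rot": [0, 0, 0], "jaw": 0.6},
    {"slide": [0, 0, 0], "rot": [0, 0, 0], "jaw": 0.6},
    {"slide": [0, 0, 0], "rot": [0, 0, 0], "jaw": 0.6},
  ],
)

```text
time: 21.7
tcp_pos: [0.481, -0.2266, 0.0235]
orientation: [0.001, 0.978, 0.208, 0.001]
wrist_force: [-1.7, 0.7, 5.5]
grip_width: 0.0538
grip_force: 62.8
```

>>> drive_tool(
  commands=[
    {"slide": [0, 0, -0.5], "rot": [0, 0, 0], "jaw": 0.6},
    {"slide": [0, 0, -2], "rot": [0, 0, 0], "jaw": 0.6},
    {"slide": [0, 0, -5.5], "rot": [0, 0, 0], "jaw": 0.6},
    {"slide": [0, 0, -6], "rot": [0, 0, 0], "jaw": 0.6},
    {"slide": [0, 0, -6], "rot": [0, 0, 0], "jaw": 0.6},
  ],
)

```text
time: 22.32
tcp_pos: [0.4802, -0.2259, 0.2246]
orientation: [0.0, 0.978, 0.208, 0.0]
wrist_force: [0.8, -0.5, -1.4]
grip_width: 0.0538
grip_force: 63.7
```

>>> drive_tool(
  commands=[
    {"slide": [0, 0, -3], "rot": [0, 0, 10.2], "jaw": 0.6},
    {"slide": [0, 0, -2.5], "rot": [0, 0, 10.2], "jaw": 0.6},
    {"slide": [0, 0, 0], "rot": [0, 0, 10.2], "jaw": 0.6},
    {"slide": [-0.75, -4.5, 0], "rot": [0, 0, 0], "jaw": 0.6},
    {"slide": [-0.75, -4.9, 0], "rot": [0, 0, 0], "jaw": 0.6},
  ],
)

```text
time: 22.95
tcp_pos: [0.4761, -0.13, 0.2774]
orientation: [0.0, 0.998, -0.059, 0.0]
wrist_force: [1.2, 0.7, -1.7]
grip_width: 0.0538
grip_force: 63.7
```

>>> drive_tool(
  commands=[
    {"slide": [-0.75, -4.9, 0], "rot": [0, 0, 0], "jaw": 0.6},
    {"slide": [-0.75, -4.9, 0], "rot": [0, 0, 0], "jaw": 0.6},
    {"slide": [-0.75, -4.9, 0], "rot": [0, 0, 0], "jaw": 0.6},
    {"slide": [-0.75, -4.9, 0], "rot": [0, 0, 0], "jaw": 0.6},
    {"slide": [-0.75, -4.9, 0], "rot": [0, 0, 0], "jaw": 0.6},
  ],
)

```text
time: 23.58
tcp_pos: [0.4671, 0.1183, 0.2775]
orientation: [0.0, 0.998, -0.058, 0.001]
wrist_force: [0.8, -0.0, 0.5]
grip_width: 0.0536
grip_force: 63.7
```

>>> drive_tool(
  commands=[
    {"slide": [0, 0, 0], "rot": [0, 0, 0], "jaw": 0.6},
    {"slide": [0, 0, 0], "rot": [0, 0, 0], "jaw": 0.6},
  ],
)

```text
time: 23.82
tcp_pos: [0.4674, 0.1163, 0.2772]
orientation: [0.0, 0.998, -0.058, 0.0]
wrist_force: [-0.8, -0.4, -0.9]
grip_width: 0.054
grip_force: 63.8
```

```bash
python3 - <<'E'
from h import *
s=get_state(); w=calibration("wrist"); im=read_camera("wrist"); cv2.imwrite("pics/w8.png",im[:,:,::-1])
np.savez("w8.npz",**{k:np.array(v) for k,v in w.items()})
print(s["tcp_pos"],q2R(s["orientation"]).as_euler("ZYX",degrees=True),s["time"],s["grip_width"])
Rd=R.from_euler("ZYX",[-6.5,-30,0],degrees=True); obj=deckpts(.036,.018,.062,.030)
print(proj(w,Rd.apply(obj)+[.577,.106,.075]).round(0).tolist())
g=cv2.cvtColor(im,cv2.COLOR_RGB2GRAY)
for r in range(10,150,12): print(r,g[r,215:336:5].tolist())
E
```

```text
[0.46744987 0.1163287  0.27715697] [-6.62567939e+00 -2.48297135e-02  1.79949571e+02] 23.825 0.05396547270163008
[[252.0, 49.0], [291.0, 48.0], [288.0, 121.0], [255.0, 121.0], [235.0, 16.0], [307.0, 16.0], [298.0, 144.0], [246.0, 144.0]]
10 [157, 176, 175, 175, 171, 176, 175, 176, 175, 174, 177, 179, 174, 177, 178, 175, 175, 176, 176, 174, 176, 173, 173, 132, 129]
22 [154, 174, 172, 173, 149, 68, 71, 73, 70, 70, 69, 72, 71, 71, 71, 69, 68, 70, 87, 171, 173, 171, 121, 84, 127]
34 [146, 176, 175, 174, 170, 82, 106, 106, 105, 108, 106, 107, 107, 104, 106, 105, 107, 109, 147, 176, 178, 178, 82, 85, 123]
46 [156, 173, 176, 175, 175, 73, 105, 105, 110, 110, 111, 107, 107, 105, 107, 107, 109, 106, 170, 176, 175, 176, 88, 83, 136]
58 [159, 164, 179, 176, 178, 76, 110, 110, 153, 155, 156, 157, 154, 154, 162, 122, 105, 107, 179, 181, 182, 158, 86, 128, 133]
70 [159, 163, 160, 160, 143, 92, 105, 109, 152, 156, 156, 153, 154, 153, 162, 108, 106, 107, 83, 86, 92, 90, 87, 139, 143]
82 [165, 163, 161, 153, 141, 130, 104, 105, 157, 154, 154, 156, 155, 156, 159, 102, 103, 98, 82, 94, 91, 100, 95, 140, 143]
94 [158, 158, 160, 157, 138, 143, 105, 107, 157, 156, 154, 152, 153, 157, 158, 106, 108, 87, 82, 92, 90, 91, 143, 145, 145]
106 [160, 161, 160, 164, 167, 165, 106, 106, 157, 153, 158, 157, 154, 156, 156, 105, 107, 165, 168, 165, 150, 150, 150, 146, 144]
118 [156, 159, 160, 176, 176, 171, 88, 106, 159, 157, 157, 156, 157, 153, 158, 106, 106, 176, 175, 176, 144, 148, 147, 148, 150]
130 [154, 156, 157, 202, 201, 203, 97, 107, 104, 107, 106, 107, 106, 109, 107, 107, 108, 173, 174, 174, 94, 152, 146, 146, 144]
142 [165, 162, 161, 202, 204, 204, 164, 167, 171, 165, 167, 170, 168, 168, 171, 173, 165, 176, 177, 141, 137, 150, 148, 146, 146]
```

```bash
python3 - <<'E'
from h import *
c=dict(np.load("w8.npz")); g=cv2.imread("pics/w8.png",0).astype(np.float32)
q=quad(g,[(252,51),(290,50),(288,123),(255,123)],5,.15)
U=edge(g,(242,17),(300,17),5); Lo=edge(g,(248,137),(294,137),5)
lu=edge(g,(237,26),(239,60),4);ll=edge(g,(243,108),(245,134),4);ru=edge(g,(304,26),(303,56),4);rl=edge(g,(299,108),(298,134),4)
m=np.array([meet(U,lu),meet(U,ru),meet(Lo,rl),meet(Lo,ll)])
print(q.round(1).tolist(),m.round(1).tolist())
px=np.r_[q,m]; obj=deckpts(.036,.018,.062,.030)
for n,sl in(("all",slice(0,8)),("pad",slice(0,4)),("mouth",slice(4,8)),("upper6",slice(0,6))):
    x,r=fitdeck(c,px[sl],obj[sl],[.577,.106,-6.5]); print(n,x.round(4),r.round(1).tolist())
x,r=fitdeck(c,px,obj,[.577,.106,-6.5,.075],True); print(x.round(4),r.round(1).tolist())
# plate in hand
s=get_state(); R0=q2R(s["orientation"])
def t(u,v,z):
    p,d=ray(c,u,v); d=R0.inv().apply(d); p=R0.inv().apply(p-s["tcp_pos"]); return ((p+d*(z-p[2])/d[2])*1000).round(2)
print(g[145:175,274].astype(int).tolist())
for u in(222,):print(g[200,205:228].astype(int).tolist(),g[200,322:346].astype(int).tolist())
k=16
m=(g>150).astype(np.uint8)
E
```

```text
[[250.60000610351562, 46.900001525878906], [290.0, 47.900001525878906], [286.1000061035156, 121.4000015258789], [253.10000610351562, 121.0]] [[235.10000610351562, 15.899999618530273], [306.29998779296875, 17.700000762939453], [296.0, 140.39999389648438], [243.0, 139.39999389648438]]
all [ 0.5779  0.1075 -7.8442] [[0.0, 0.3], [0.1, 0.2], [0.2, -0.8], [0.0, -1.2], [-0.2, -1.5], [0.1, -1.5], [-0.3, 3.1], [0.1, 2.9]]
pad [ 0.5776  0.1076 -7.8035] [[-0.1, 0.6], [-0.0, 0.5], [0.1, -0.6], [-0.0, -0.9]]
mouth [ 0.5781  0.1074 -7.8495] [[-0.1, -1.8], [0.2, -1.9], [-0.2, 2.9], [0.1, 2.7]]
upper6 [ 0.5772  0.1076 -7.8916] [[0.0, 1.0], [0.1, 1.0], [0.1, -0.2], [-0.0, -0.6], [-0.2, -0.7], [0.1, -0.6]]
[ 0.5789  0.1074 -7.8347  0.0693] [[0.4, 0.6], [-0.3, 0.5], [-0.1, -1.7], [0.3, -2.0], [0.5, -0.4], [-0.7, -0.5], [-0.7, 1.9], [0.5, 1.8]]
[175, 177, 174, 166, 167, 205, 231, 239, 240, 240, 241, 241, 240, 240, 240, 241, 241, 241, 240, 241, 241, 240, 241, 241, 241, 240, 240, 231, 194, 143]
[156, 154, 158, 158, 157, 159, 156, 156, 155, 160, 212, 234, 239, 242, 240, 240, 241, 241, 241, 241, 240, 240, 240] [239, 239, 239, 239, 239, 239, 240, 239, 240, 237, 225, 187, 151, 146, 147, 145, 144, 145, 144, 146, 144, 143, 143, 142]
```

```bash
python3 - <<'E'
from h import *
c=dict(np.load("w8.npz")); s=get_state(); R0=q2R(s["orientation"])
def t(u,v,z):
    p,d=ray(c,u,v); d=R0.inv().apply(d); p=R0.inv().apply(p-s["tcp_pos"]); return ((p+d*(z-p[2])/d[2])*1000).round(2)
for z in(.0152,.017): print(t(274,149.7,z),t(214.7,200,z),t(333,200,z))
off=((t(274,149.7,.016)[0]-60)/1e3,0); print(off)
for h in(.02,):
    p,Rt=deck_tcp(.5777,.1075,-7.85,h,off,.0232); print(p, Rt.inv().apply(p-s["tcp_pos"])*100, tool_delta(p,Rt)[1])
E
```

```text
[59.29 -0.87 15.2 ] [ 36.37 -28.32  15.2 ] [36.43 26.5  15.2 ]
[59.16 -0.87 17.  ] [ 35.94 -28.69  17.  ] [36.   26.87 17.  ]
(np.float64(-0.0007700000000000031), 0)
[0.556963   0.11035905 0.1127973 ] [-0.48408439 -0.67219044 18.69657964] [-0.25920097 29.96984192  1.14973759]
```

>>> drive_tool(
  commands=[
    {"slide": [0, 0, 0], "rot": [-0.1, 10, 0.4], "jaw": 0.6},
    {"slide": [0, 0, 0], "rot": [-0.1, 10, 0.4], "jaw": 0.6},
    {"slide": [0, 0, 0], "rot": [-0.1, 10, 0.4], "jaw": 0.6},
    {"slide": [-0.5, -0.65, 4.5], "rot": [0, 0, 0], "jaw": 0.6},
    {"slide": [0, 0, 4.5], "rot": [0, 0, 0], "jaw": 0.6},
  ],
)

```text
time: 24.5
tcp_pos: [0.5091, 0.1166, 0.1962]
orientation: [0.018, 0.963, -0.067, 0.259]
wrist_force: [0.2, 0.5, 0.4]
grip_width: 0.0539
grip_force: 63.8
```

>>> drive_tool(
  commands=[
    {"slide": [0, 0, 4.5], "rot": [0, 0, 0], "jaw": 0.6},
    {"slide": [0, 0, 3.2], "rot": [0, 0, 0], "jaw": 0.6},
    {"slide": [0, 0, 2], "rot": [0, 0, 0], "jaw": 0.6},
    {"slide": [0, 0, 0], "rot": [0, 0, 0], "jaw": 0.6},
    {"slide": [0, 0, 0], "rot": [0, 0, 0], "jaw": 0.6},
  ],
)

```text
time: 25.12
tcp_pos: [0.5569, 0.1103, 0.1134]
orientation: [0.018, 0.963, -0.067, 0.259]
wrist_force: [-0.6, -0.2, 0.2]
grip_width: 0.054
grip_force: 63.8
```

```bash
python3 - <<'E'
from h import *
s=get_state(); w=calibration("wrist"); im=read_camera("wrist"); cv2.imwrite("pics/w9.png",im[:,:,::-1])
np.savez("w9.npz",**{k:np.array(v) for k,v in w.items()})
p,Rt=deck_tcp(.5777,.1075,-7.85,.02,(-.0007,0),.0232); print(tool_delta(p,Rt),s["time"],s["grip_width"],s["wrist_force"],s["tcp_pos"])
Rd=R.from_euler("ZYX",[-7.85,-30,0],degrees=True); O=np.array([.5777,.1075,.075])
print(proj(w,Rd.apply([[.062,0,.008],[.08,0,.008],[.05,.046,.008],[.05,-.046,.008]])+O).round(1).tolist())
g=cv2.cvtColor(im,cv2.COLOR_RGB2GRAY)
for col in(255,274,292): print(col,g[85:170,col].tolist())
for row in(160,175,190): print(row,g[row,175:235].tolist(),g[row,315:375].tolist())
E
```

```text
(array([-0.040565  ,  0.01253371,  0.07307865]), array([ 0.02853995, -0.0937637 , -0.03251712])) 25.125 0.0540011445963422 [-0.58474116 -0.22367094  0.15680265] [0.55688114 0.11029004 0.11338739]
[[274.6, 143.6], [274.6, 106.0], [185.7, 167.4], [363.4, 167.3]]
255 [79, 149, 199, 204, 205, 202, 201, 202, 202, 201, 206, 202, 200, 199, 202, 204, 204, 203, 196, 178, 153, 127, 138, 183, 205, 203, 204, 203, 203, 205, 207, 203, 206, 203, 204, 206, 207, 207, 204, 203, 206, 204, 203, 204, 202, 203, 201, 200, 203, 200, 197, 201, 199, 199, 198, 200, 202, 201, 201, 197, 163, 89, 76, 111, 173, 217, 230, 231, 230, 231, 230, 230, 230, 228, 229, 229, 228, 231, 231, 230, 230, 231, 230, 230, 230]
274 [82, 141, 178, 191, 207, 204, 206, 205, 204, 201, 200, 202, 201, 201, 203, 202, 205, 202, 196, 176, 145, 116, 137, 186, 204, 207, 208, 205, 206, 204, 207, 203, 204, 201, 201, 203, 204, 204, 203, 205, 204, 200, 201, 202, 201, 202, 201, 202, 205, 204, 207, 206, 206, 207, 205, 205, 206, 204, 204, 198, 172, 91, 81, 105, 167, 220, 230, 229, 231, 229, 230, 230, 231, 231, 228, 230, 229, 229, 229, 230, 231, 229, 
[... 1560 characters left out ...]
195, 198, 196, 195, 198, 195, 192, 157, 138, 137, 135, 138, 140, 137, 140, 136, 138, 135, 140]
190 [145, 146, 146, 144, 142, 143, 144, 146, 143, 140, 144, 146, 173, 194, 197, 197, 199, 196, 196, 198, 196, 199, 197, 196, 198, 196, 196, 196, 198, 199, 198, 198, 195, 198, 197, 196, 198, 194, 199, 209, 220, 227, 231, 229, 231, 229, 231, 229, 230, 230, 229, 230, 231, 230, 231, 229, 229, 231, 230, 230] [230, 229, 229, 231, 229, 230, 229, 229, 229, 229, 229, 230, 231, 231, 231, 229, 230, 222, 208, 158, 140, 145, 149, 184, 197, 196, 197, 198, 196, 195, 192, 199, 195, 197, 197, 197, 197, 195, 196, 196, 194, 196, 195, 194, 195, 196, 184, 157, 142, 140, 140, 143, 141, 138, 141, 139, 137, 136, 139, 137]
```

>>> drive_tool(
  commands=[
    {"slide": [-0.11, 0.02, 0.6], "rot": [0, 0, 0], "jaw": 0.6},
    {"slide": [0, 0, 0.4], "rot": [0, 0, 0], "jaw": 0.6},
    {"slide": [0, 0, 0.3], "rot": [0, 0, 0], "jaw": 0.6},
    {"slide": [0, 0, 0], "rot": [0, 0, 0], "jaw": 0.6},
  ],
)

```text
time: 25.68
tcp_pos: [0.5623, 0.1099, 0.1005]
orientation: [0.018, 0.964, -0.066, 0.258]
wrist_force: [1.0, -0.1, -0.9]
grip_width: 0.0543
grip_force: 63.8
```

>>> drive_tool(
  commands=[
    {"slide": [0, 0, 0.2], "rot": [0, 0, 0], "jaw": 0.6},
    {"slide": [0, 0, 0], "rot": [0, 0, 0], "jaw": 0.6},
    {"slide": [0, 0, 0.2], "rot": [0, 0, 0], "jaw": 0.6},
    {"slide": [0, 0, 0], "rot": [0, 0, 0], "jaw": 0.6},
  ],
)

```text
time: 26.18
tcp_pos: [0.5643, 0.1097, 0.0973]
orientation: [0.018, 0.964, -0.066, 0.258]
wrist_force: [-0.2, -0.5, 0.3]
grip_width: 0.0539
grip_force: 64.0
```

>>> drive_tool(
  commands=[
    {"slide": [0, 0, 0.15], "rot": [0, 0, 0], "jaw": 0.6},
    {"slide": [0, 0, 0], "rot": [0, 0, 0], "jaw": 0.6},
  ],
)

```text
time: 26.42
tcp_pos: [0.5651, 0.1096, 0.096]
orientation: [0.018, 0.964, -0.066, 0.258]
wrist_force: [-0.6, -0.3, 0.5]
grip_width: 0.0538
grip_force: 64.0
```

>>> drive_tool(
  commands=[
    {"slide": [0, 0, 0.15], "rot": [0, 0, 0], "jaw": 0.6},
    {"slide": [0, 0, 0], "rot": [0, 0, 0], "jaw": 0.6},
  ],
)

```text
time: 26.68
tcp_pos: [0.5652, 0.1096, 0.0957]
orientation: [0.018, 0.964, -0.066, 0.258]
wrist_force: [-18.0, -0.2, 19.5]
grip_width: 0.0538
grip_force: 66.6
```

>>> drive_tool(
  commands=[
    {"slide": [0, 0, -0.1], "rot": [0, 0, 0], "jaw": 0.6},
    {"slide": [0, 0, 0], "rot": [0, 0, 0], "jaw": 0.2},
    {"slide": [0, 0, 0], "rot": [0, 0, 0], "jaw": 0.2},
    {"slide": [0, 0, -2], "rot": [0, 0, 0], "jaw": 0.2},
    {"slide": [0, 0, -3], "rot": [0, 0, 0], "jaw": 0.2},
  ],
)

```text
time: 27.3
tcp_pos: [0.5401, 0.1128, 0.1386]
orientation: [0.018, 0.964, -0.066, 0.258]
wrist_force: [-0.3, -0.3, 0.7]
grip_width: 0.0685
grip_force: 0.0
```

>>> drive_tool(
  commands=[
    {"slide": [0, 0, -4], "rot": [0, 0, 0], "jaw": 0.2},
    {"slide": [0, 0, 0], "rot": [0, 0, 0], "jaw": 1},
    {"slide": [0, 0, 0], "rot": [0, 0, 0], "jaw": 1},
    {"slide": [0, 0, 0], "rot": [0, 0, 0], "jaw": 1},
    {"slide": [0, 0, 0], "rot": [0, 0, 0], "jaw": 1},
  ],
)

```text
time: 27.92
tcp_pos: [0.5206, 0.1156, 0.1726]
orientation: [0.018, 0.964, -0.066, 0.258]
wrist_force: [0.0, -0.1, 0.6]
grip_width: 0.0001
grip_force: 0.0
```

```bash
python3 - <<'E'
from h import *
s=get_state(); w=calibration("wrist"); im=read_camera("wrist"); cv2.imwrite("pics/w10.png",im[:,:,::-1])
p,Rt=deck_tcp(.5777,.1075,-7.85,.1,(0,0),.025); print(tool_delta(p,Rt),s["time"],s["grip_width"],s["wrist_force"],s["tcp_pos"])
Rd=R.from_euler("ZYX",[-7.85,-30,0],degrees=True); O=np.array([.5777,.1075,.075])
print(proj(w,Rd.apply([[.062,.03,.008],[.062,-.03,.008],[.06,0.028,.008],[.06,-.028,.008],[-.06,0,.008],[-.062,0,.008]])+O).round(1).tolist())
g=cv2.cvtColor(im,cv2.COLOR_RGB2GRAY)
for col in(255,292): print(col,g[130:175,col].tolist())
for row in(175,200): print(row,g[row,215:250].tolist(),g[row,295:330].tolist())
E
```

```text
(array([ 0.09826115,  0.02277712, -1.15085621]), array([ 0.03054475,  0.04707787, -0.00679874])) 27.925 8.498686570284917e-05 [ 0.03169421 -0.09047005  0.61712003] [0.5206495  0.11556436 0.17260322]
[[233.7, 135.9], [315.7, 135.9], [236.5, 138.7], [312.8, 138.7], [274.5, 285.1], [274.5, 287.3]]
255 [223, 223, 223, 223, 223, 223, 209, 161, 101, 101, 99, 111, 177, 235, 243, 243, 244, 244, 244, 244, 244, 244, 244, 244, 245, 243, 244, 245, 245, 243, 244, 245, 244, 244, 244, 244, 244, 244, 244, 244, 244, 244, 243, 244, 243]
292 [227, 227, 225, 224, 223, 222, 212, 162, 103, 97, 102, 109, 175, 234, 243, 243, 244, 244, 244, 243, 244, 244, 244, 244, 243, 244, 243, 244, 244, 244, 244, 244, 244, 244, 245, 244, 244, 244, 244, 243, 243, 243, 243, 244, 243]
175 [221, 222, 222, 222, 221, 222, 221, 223, 222, 222, 222, 220, 222, 221, 221, 221, 222, 224, 223, 218, 151, 121, 213, 238, 244, 244, 243, 244, 243, 244, 244, 244, 244, 243, 244] [243, 243, 243, 243, 243, 244, 242, 242, 243, 243, 243, 243, 243, 243, 232, 169, 114, 124, 123, 178, 214, 221, 221, 222, 222, 222, 221, 222, 221, 221, 222, 222, 222, 221, 220]
200 [166, 161, 164, 163, 162, 165, 164, 166, 163, 165, 165, 165, 165, 168, 166, 149, 137, 146, 162, 163, 162, 163, 149, 218, 240, 243, 243, 243, 243, 244, 243, 243, 244, 243, 243] [243, 243, 242, 243, 243, 244, 242, 243, 243, 243, 242, 242, 242, 236, 178, 118, 117, 104, 102, 100, 103, 99, 93, 95, 107, 111, 112, 113, 112, 113, 111, 109, 110, 111, 113]
```

The intensity profiles show the long plate inside the mouth, with gaps of 1–4 px on three sides. Now I'll press it and compare with the rim.

>>> drive_tool(
  commands=[
    {"slide": [0.1, 0, 4], "rot": [0, 0, 0], "jaw": 1},
    {"slide": [0, 0, 3.4], "rot": [0, 0, 0], "jaw": 1},
    {"slide": [0, 0, 0.2], "rot": [0, 0, 0], "jaw": 1},
    {"slide": [0, 0, 0], "rot": [0, 0, 0], "jaw": 1},
  ],
)

```text
time: 28.48
tcp_pos: [0.5591, 0.1105, 0.1088]
orientation: [0.018, 0.964, -0.066, 0.259]
wrist_force: [-0.4, -0.4, 0.6]
grip_width: 0.0003
grip_force: 0.0
```

>>> drive_tool(
  commands=[
    {"slide": [0, 0, 0.2], "rot": [0, 0, 0], "jaw": 1},
    {"slide": [0, 0, 0], "rot": [0, 0, 0], "jaw": 1},
  ],
)

```text
time: 28.72
tcp_pos: [0.5602, 0.1104, 0.1072]
orientation: [0.018, 0.963, -0.066, 0.259]
wrist_force: [-0.8, -0.9, 0.0]
grip_width: 0.0002
grip_force: 0.0
```

>>> drive_tool(
  commands=[
    {"slide": [0, 0, 0.15], "rot": [0, 0, 0], "jaw": 1},
    {"slide": [0, 0, 0], "rot": [0, 0, 0], "jaw": 1},
  ],
)

```text
time: 28.98
tcp_pos: [0.5609, 0.1101, 0.1052]
orientation: [0.018, 0.964, -0.066, 0.258]
wrist_force: [-0.3, -0.1, 0.9]
grip_width: -0.0002
grip_force: 0.0
```

>>> drive_tool(
  commands=[
    {"slide": [0, 0, 0.1], "rot": [0, 0, 0], "jaw": 1},
    {"slide": [0, 0, 0], "rot": [0, 0, 0], "jaw": 1},
  ],
)

```text
time: 29.22
tcp_pos: [0.5613, 0.1101, 0.1046]
orientation: [0.018, 0.964, -0.066, 0.258]
wrist_force: [-4.7, 0.9, 5.4]
grip_width: -0.0003
grip_force: 3.7
```

>>> drive_tool(
  commands=[
    {"slide": [0, 0, 0.1], "rot": [0, 0, 0], "jaw": 1},
    {"slide": [0, 0, 0], "rot": [0, 0, 0], "jaw": 1},
  ],
)

```text
time: 29.48
tcp_pos: [0.5614, 0.1101, 0.1045]
orientation: [0.018, 0.964, -0.066, 0.258]
wrist_force: [-16.3, -0.2, 19.5]
grip_width: 0.0004
grip_force: 12.5
```

>>> drive_tool(
  commands=[
    {"slide": [0, 0, 0.05], "rot": [0, 0, 0], "jaw": 1},
    {"slide": [0, 0, 0], "rot": [0, 0, 0], "jaw": 1},
  ],
)

```text
time: 29.72
tcp_pos: [0.5614, 0.1101, 0.1045]
orientation: [0.018, 0.964, -0.066, 0.258]
wrist_force: [-23.0, -0.4, 26.1]
grip_width: 0.0001
grip_force: 17.0
```

>>> drive_tool(
  commands=[
    {"slide": [0, 0, -0.7], "rot": [0, 0, 0], "jaw": 1},
    {"slide": [-5.5, 0, 0], "rot": [0, 0, 0], "jaw": 1},
    {"slide": [-1.6, 0, 0], "rot": [0, 0, 0], "jaw": 1},
    {"slide": [0, 0, 0.4], "rot": [0, 0, 0], "jaw": 1},
    {"slide": [0, 0, 0], "rot": [0, 0, 0], "jaw": 1},
  ],
)

```text
time: 30.35
tcp_pos: [0.5009, 0.1184, 0.0704]
orientation: [0.018, 0.963, -0.066, 0.259]
wrist_force: [-0.1, 0.0, -0.2]
grip_width: -0.0002
grip_force: 0.0
```

>>> drive_tool(
  commands=[
    {"slide": [0, 0, 0.1], "rot": [0, 0, 0], "jaw": 1},
    {"slide": [0, 0, 0], "rot": [0, 0, 0], "jaw": 1},
  ],
)

```text
time: 30.6
tcp_pos: [0.5008, 0.1184, 0.0695]
orientation: [0.018, 0.964, -0.066, 0.259]
wrist_force: [-0.8, 0.4, -0.1]
grip_width: 0.0002
grip_force: 0.0
```

>>> drive_tool(
  commands=[
    {"slide": [0, 0, 0.1], "rot": [0, 0, 0], "jaw": 1},
    {"slide": [0, 0, 0], "rot": [0, 0, 0], "jaw": 1},
  ],
)

```text
time: 30.85
tcp_pos: [0.5008, 0.1184, 0.0693]
orientation: [0.018, 0.963, -0.066, 0.259]
wrist_force: [-9.7, -1.0, 16.0]
grip_width: 0.0
grip_force: 9.5
```

>>> drive_tool(
  commands=[
    {"slide": [0, 0, -3], "rot": [0, 0, 0], "jaw": 1},
    {"slide": [0, 0, -6], "rot": [0, 0, 0], "jaw": 1},
    {"slide": [0, 0, -6], "rot": [0, 0, 0], "jaw": 1},
    {"slide": [0, 0, 0], "rot": [0, 0, 0], "jaw": 1},
  ],
)

```text
time: 31.35
tcp_pos: [0.4266, 0.1293, 0.2024]
orientation: [0.017, 0.963, -0.066, 0.262]
wrist_force: [0.3, 1.0, -0.7]
grip_width: 0.0
grip_force: 0.0
```

```bash
python3 - <<'E'
from h import *
a=cv2.imread("pics/scene0.png"); b=read_camera("scene")[:,:,::-1]
d=(cv2.absdiff(a,np.ascontiguousarray(b)).max(2)>40).astype(np.uint8); n,l,st,ce=cv2.connectedComponentsWithStats(cv2.morphologyEx(d,cv2.MORPH_OPEN,np.ones((3,3))))
print(st[1:][st[1:,4]>12].tolist(), get_state()["tcp_pos"],get_state()["wrist_force"])
E
```

```text
[[147, 0, 54, 48, 1391], [395, 0, 16, 13, 166], [368, 9, 41, 58, 678], [384, 14, 32, 18, 286], [412, 22, 16, 47, 348], [324, 41, 8, 9, 42], [353, 51, 13, 30, 260], [433, 59, 18, 13, 122], [349, 80, 22, 26, 267], [372, 82, 34, 18, 230], [412, 85, 29, 11, 193], [373, 99, 19, 10, 130], [319, 106, 18, 26, 230], [351, 108, 45, 64, 1111], [397, 115, 4, 4, 15], [405, 117, 9, 4, 33], [312, 129, 12, 23, 165], [210, 169, 29, 25, 423], [332, 179, 27, 18, 188], [215, 195, 5, 5, 20], [305, 221, 20, 19, 147], [317, 226, 20, 19, 168], [395, 229, 9, 14, 90], [405, 230, 14, 15, 123]] [0.42656328 0.12893687 0.19999458] [ 0.55176212 -0.08333558 -0.45444112]
```

Apart from the arm, only the plates' old spot and the two pockets have changed. I'm handing the job in.

```bash
python3 -c "
from rig import *
print(job_done())"
```

```text
the job is handed in; nothing more can be done
None
```

Both plates are in their matching pockets and pressed home; fingertip contact put each level with its rim to about 0.1 mm, nothing else on the bench showed as moved in the before/after scene pictures, and the job is handed in.

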